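Tip a batch of fence rail clamps into the tote and pin the pan level

TASK

Pull the orange locking pin out of the blue bracket and set it aside on the bench, and lay every rail clamp that is on the bench in the level yellow tipping pan. Lift the pan's red handle to tip the pan to 45 degrees and keep it there for two seconds, until all the clamps have slid into the green tote; then lower the pan by its handle, without letting it drop, until it is fully level. Push the pin fully home again through the bracket and the pan's lug, and leave all the other things on the bench where they are.

Things in the scene. Friction and masses are not known exactly. Their poses are not given: they have to be found in the camera images.
- station: Fixed blue tipping station, turned up to 0.15 rad. Origin on the bench under the pan's hinge axis; x from the pan's handle towards the tote (roughly away from the robot), y left along the hinge axis, z up. The hinge axis lies 125 mm above this origin, along y. The fixed green tote under the pan's lip: inside 250 mm (x) by 260 mm (y), centred 140 mm to +x of this origin, walls 55 mm high.
- pan (a joint): Tilt of the yellow pan, rad: 0 level, on its stop, where it falls back by its own weight; grows as the handle rises and the lip drops; 45 degrees is 0.785, end stop 1.3. Never beyond 65 degrees (1.13), never down faster than 1.2 rad/s. Pan 0.55 to 0.9 kg; lifting it loaded by the handle takes 2 to 9 N.
- pan_floor (a point): Centre of the loading area on the pan's aluminium floor, 125 mm above the bench, 125 mm from the hinge axis; turns with the pan (x to the lip, y along the hinge, z up). The floor is 180 mm wide (y), ends at a wall 115 mm towards the handle and at the open lip 155 mm the other way. Walls 5 mm thick, 40 mm above the floor, at both sides and the handle end. Clamps slide from 17 to 25 degrees on.
- pan_handle (a point): Middle of the pan's red handle: a round bar 14 mm thick, 100 mm free length along y between two arms; level pan: 145 mm above the bench, 290 mm behind and 20 mm above the hinge axis, 45 mm from the pan's end wall, free space below. Pinch it from above, fingers fore and aft; it turns between the fingers. Turns with the pan.
- clevis_hole (a point): Hole centre on the outer (+y, left) face of the blue bracket, 130 mm up; axes as the station's. The pin goes in level along -y through three 6 mm plates with 17 mm round holes: outer plate (0 to 6 mm deep), pan's yellow lug (15 to 21 mm; in line only when level), inner plate (30 to 36 mm). Plates reach 18 mm above the hole's centre. Pan's side wall: 63 mm deep.
- pin_grip (a point): Locking pin: middle of its orange block at the shank's height. Block 34 (x) by 30 (y) by 60 mm (z) on a foot 34 by 52 by 8; stands upright on the bench by itself; at the start the pin is in the bracket, sagging up to 0.2 rad. This point is 40 mm above its underside, 20 below its top. A 12 mm round steel shank with a pointed end sticks out level to -y, its tip 77 mm from here; a 22 mm collar on it, 21 mm from here, touches the bracket when fully home. 0.16 kg.
- pin_tip (a point): Pointed end of the pin's shank; axes as the block's, -y is the way the pin is pushed.
- clamp1_c (a point): Centre of a rail clamp, a galvanised saddle lying flat: flange 72 mm (x) by 32 mm (y) by 10 mm with a hump 34 by 32 mm in the middle, 27 mm high in all, two brass-coloured nuts on top. Origin 13 mm above its underside, x along its length. Grip the hump across its 32 mm width. 0.13 to 0.22 kg. None if absent.
- clamp2_c (a point): As clamp1 (None if absent).
- clamp3_c (a point): As clamp1 (None if absent).
- clamp4_c (a point): As clamp1 (None if absent).
- cap1: Black domed post cap, 62 mm wide, 44 mm high; not part of the job; leave where it is. Origin at its underside.
- cap2: As cap1; leave where it is. Origin at its underside.
- coil: Dark ring 110 mm wide, 22 mm high; leave where it is. Origin at its underside.
- can: Blue can, 64 mm wide, 170 mm high; leave where it is. Origin at its underside.
- wrench: Wrench, 200 mm long, lying; leave where it is. Origin at its underside.
- driver: Screwdriver, lying; leave where it is. Origin at its underside.
- carton: Cardboard box 120 x 90 x 80 mm; leave where it is. Origin at its underside.
Mind the look-alikes: they are no part of the job. Leave any brown or turquoise look-alike of the part that bears clamp4_c alone. Leave any turquoise look-alike of the part that bears clamp3_c alone.

How it is judged (in metres and radians):
On the way, in this order (a step that is already met when the one before it is completed fails the run):
1. all the clamps lie in the level pan, released (x of clamp1_c in the frame of pan_floor between -0.13 and 0.13 m and y of clamp1_c in the frame of pan_floor between -0.092 and 0.092 m and z of clamp1_c in the frame of pan_floor between -0.005 and 0.07 m and contact force between the fingers and clamp1 below 0.2 N and x of clamp2_c in the frame of pan_floor between -0.13 and 0.13 m and y of clamp2_c in the frame of pan_floor between -0.092 and 0.092 m and z of clamp2_c in the frame of pan_floor between -0.005 and 0.07 m and contact force between the fingers and clamp2 below 0.2 N and x of clamp3_c in the frame of pan_floor between -0.13 and 0.13 m and y of clamp3_c in the frame of pan_floor between -0.092 and 0.092 m and z of clamp3_c in the frame of pan_floor between -0.005 and 0.07 m and contact force between the fingers and clamp3 below 0.2 N and x of clamp4_c in the frame of pan_floor between -0.13 and 0.13 m and y of clamp4_c in the frame of pan_floor between -0.092 and 0.092 m and z of clamp4_c in the frame of pan_floor between -0.005 and 0.07 m and contact force between the fingers and clamp4 below 0.2 N and value of joint pan below 0.04 rad), for 0.3 s.
2. the pan is tipped to 45 degrees (38 to 52) and kept there for a second (value of joint pan between 0.66 and 0.91 rad), for 1 s.
3. the pan is level again, all the clamps in the tote, the pin still out (value of joint pan below 0.04 rad and x of clamp1_c in the frame of station between 0.012 and 0.268 m and y of clamp1_c in the frame of station between -0.133 and 0.133 m and z of each of clamp1_c, clamp2_c, clamp3_c, clamp4_c in the frame of station below 0.07 m and x of clamp2_c in the frame of station between 0.012 and 0.268 m and y of clamp2_c in the frame of station between -0.133 and 0.133 m and x of clamp3_c in the frame of station between 0.012 and 0.268 m and y of clamp3_c in the frame of station between -0.133 and 0.133 m and x of clamp4_c in the frame of station between 0.012 and 0.268 m and y of clamp4_c in the frame of station between -0.133 and 0.133 m and y of pin_tip in the frame of clevis_hole above -0.005 m), for 0.3 s.
At the end, for the whole second after the job is handed in: All clamps lie at rest in the green tote, the pan is level (within 2.3 degrees), and the pin passes through the outer bracket plate, the lug and the inner bracket plate (tip at least 40 mm deep from the outer face, where fully home is 56), released and at rest (value of joint pan below 0.04 rad and x of clamp1_c in the frame of station between 0.012 and 0.268 m and y of clamp1_c in the frame of station between -0.133 and 0.133 m and z of each of clamp1_c, clamp2_c, clamp3_c, clamp4_c in the frame of station below 0.07 m and x of clamp2_c in the frame of station between 0.012 and 0.268 m and y of clamp2_c in the frame of station between -0.133 and 0.133 m and x of clamp3_c in the frame of station between 0.012 and 0.268 m and y of clamp3_c in the frame of station between -0.133 and 0.133 m and x of clamp4_c in the frame of station between 0.012 and 0.268 m and y of clamp4_c in the frame of station between -0.133 and 0.133 m and linear speed of each of clamp1, clamp2, clamp3, clamp4, pin below 0.03 m/s and y of pin_tip in the frame of clevis_hole below -0.04 m and x of pin_tip in the frame of clevis_hole between -0.012 and 0.012 m and z of pin_tip in the frame of clevis_hole between -0.012 and 0.012 m and angle between the y axis of pin_tip and the y axis of clevis_hole, either way round below 0.25 rad); the robot touches nothing.
It fails at once if the pan is tipped beyond 65 degrees (value of joint pan above 1.13 rad).
It fails at once if the pan is let drop (comes down faster than 1.2 rad/s) (velocity of joint pan below -1.2 rad/s).
It fails at once if a bystander is moved by more than 5 cm (distance of any of cap1, cap2, coil, can, wrench, driver, carton from where it was at the start of the episode above 0.05 m).
Of clamp1, clamp2, clamp3, clamp4 only 2 to 4 are there at a start; the rules pass over those that are not, and their reading is None.
At some moment in a run one of clamp1, clamp2, clamp3, clamp4 may be knocked a few centimetres aside while the robot is not near it.
It also fails if it takes over 210 s, if anything falls off the work surface, if the arm or the gripper's body presses on something with over 40 N, if the wrist force passes 120 N, or if a joint passes its speed limit or range.

ROBOT

A 6-joint arm with a two-finger parallel gripper is mounted at the origin on the work surface. World frame = base frame: x ahead of the robot, y to its left, z up, the work surface at z = 0. Lengths are in m, angles in degrees, forces in N, time in s.
With the tool pointing down it reaches from about 0.35 to 1 m from the base axis. Payload 7.1 kg.
Tool frame: the origin (TCP) lies at the very end of the fingers, on their centre line; the grasp point (between the pads) lies 19 mm behind it (bot.grasp_offset is the distance from the TCP to the grasp point, in m); z points along the fingers, y is the line along which they close (so a half turn about z gives the same grasp; the last joint's range is limited). The gripper opens to 85 mm and grips with 20 to 120 N. Pads are 22 mm wide; open, the fingers measure 114 mm over their backs; the gripper's body (76 mm by 85 mm) begins 54 mm behind the grasp point. The pads swing forward as they close: fully open they stand 13 mm farther back than shut.
Start: joints at [74.313, 24.242, 93.386, -0, 62.372, -1.089], TCP at [0.158, 0.605, 0.231] pointing down, gripper open.
Joint ranges: [-172.04, 172.04], [-51.8, 120.97], [4.93, 147.93], [-75.15, 255.16], [6.16, 154.13], [-145.62, 145.62]. Speed limits (degrees/s): [136.94, 136.94, 172.46, 180, 180, 180].

INTERFACE

Orientations are given as [roll, pitch, yaw] about the fixed x, y, z axes, in that order (R = Rz(yaw) Ry(pitch) Rx(roll)).
In Python, from rig import status, vision, bot gives the robot as it stands. The module is installed in compiled form; this text tells all that it offers.
- The arm moves only by the tool drive_tool, never from a script. Its argument "rows" is a list of rows, each a list of 7 numbers: the gripper's target within -1 to 1 (shut at 1, half-way at 0, fully open at -1), then the shift along the tool's x, y, z each as a share of 0.04 m, from -1 to 1, then the turn, a rotation vector about the tool's x, y, z each as a share of 4 degrees, from -1 to 1. A call has 1 to 8 rows; each row shifts and turns the commanded pose from where the row before left it, along the tool's axes as they then stand; what a row does not reach is not made up. A row lasts 1/12 s, in which the tool goes at most 41.7 mm and 7.16 degrees, less where a joint would pass 70% of its speed; a pose out of reach is approached as far as the arm can. A call with a number of a shift or a turn outside -1 to 1 is refused whole. A call with a gripper value outside its range is refused whole. The fingers move at their own pace and stop on an object; the grip force is fixed at half the most. Time passes only in rows, so rows that do not move let the fingers close. It gives the time, the measured TCP pose, the force, the opening and the grip force at its end, in the units of the state.
- status.read_state(): the state, without advancing time (a new reading comes with each control period).
- vision.snapshot(name): name is "side" or "top"; returns (picture, depth): 420x560x3 uint8, red, green, blue; 420x560 float32, m along the optical axis (not along the pixel's ray), 0 where there is no reading.
- vision.get_calibration(name): a dict with "fovy" (degrees; the focal length in pixels is half the picture's height over the tangent of half this angle, whatever the lens; pixels are square), "cx", "cy" (the principal point, pixels), "T" (4x4, takes a point from camera to world coordinates). Camera axes: x right, y up, looking along -z (the intrinsics and any distortion apply to the point x, -y, -z); pixel columns grow to the right and rows downward; lengths in m; the calibration is good to about 2 mm. A picture is of the moment at which its call begins. get_calibration takes no time and is no camera call.
- bot.job_done(): hands the job in; it is judged then, once.
The state is a dict: "clock": time; "joints": joint angles; "qvel": joint speeds; "effort": joint torques, N m; "tool_pos": TCP position; "eef_rot": TCP orientation; "wrist_force": force on the tool from outside, world axes, zero at the start; "moment": the same for the moment, N m; "finger_gap": opening from 0.0 (shut) to 1.0 (fully open); "gripper_force": force on a finger pad.
Only numpy, scipy, OpenCV 4.12 (cv2) and the standard library are available. Lean on these libraries where they do the work, as an engineer would, in place of code of your own. Each camera call takes 0.05 s, during which the arm holds its last target. There are 200 camera calls.

## Working session

There is one attempt and no reset: what is moved stays moved. The work goes in short steps, Python scripts to look and compute and a tool call to move; the robot and the scene stay as the last step left them, time stands still between calls to the robot, and variables do not carry over. Pictures are saved under pics/ and viewed, at most 14 in all, crops included, and the job is handed in when it is done.

Besides the shell and the picture viewer there is one more tool, called after ">>>" by a JSON object that holds its "name" and its "arguments", one argument or row to a line. drive_tool: Moves the arm, as the interface text tells. Shift numbers are shares of 0.04 m and turn numbers shares of 4 degrees, none past 1 either way. Its arguments: {"type":"object","properties":{"rows":{"type":"array","items":{"type":"array","items":{"type":"number"}}}},"required":["rows"]}

```bash
mkdir -p pics
python3 - <<'E'
from rig import status, vision, bot
import cv2,numpy as np
print(status.read_state(), bot.grasp_offset)
for n in("side","top"):
    p,d=vision.snapshot(n); c=vision.get_calibration(n); print(n,c, (d>0).mean())
    np.savez(f"pics/{n}0.npz",p=p,d=d)
    cv2.imwrite(f"pics/{n}0.png",p[:,:,::-1])
E
```

```text
{'clock': 0.0, 'joints': array([ 7.43118679e+01,  2.42851734e+01,  9.34322316e+01, -1.84381395e-05,
        6.23720591e+01, -1.08743611e+00]), 'qvel': array([-0.17271306,  0.09782117,  0.00135275, -0.00755439,  0.03142515,
        0.01664646]), 'effort': array([ 2.30067351e-03, -5.57362497e+01, -2.81740594e+01,  1.63213363e-04,
        7.12991183e-03,  3.25883001e-06]), 'tool_pos': array([0.15736386, 0.60429364, 0.23053212]), 'eef_rot': array([-1.79910552e+02, -1.68154712e-03,  1.65399311e+02]), 'wrist_force': array([ 0.00779496, -0.87043041,  0.16820825]), 'moment': array([ 0.02605291, -0.02721476, -0.01119057]), 'gripper_force': 0.0, 'finger_gap': 0.9983695089615501} 0.0187
side {'fovy': 56.41215074469779, 'cx': 282.03030611676354, 'cy': 208.73642381482964, 'T': array([[-0.99644811,  0.06910117, -0.0481269 ,  0.46009912],
       [-0.08357427, -0.74146813,  0.66576299,  0.85001406],
       [ 0.01032044,  0.66742044,  0.74460959,  1.05275938],
       [ 0.        ,  0.        ,  0.        ,  1.        ]])} 0.995718537414966
top {'fovy': 42.17659731631552, 'cx': 271.8113438898812, 'cy': 208.73131694986685, 'T': array([[-0.02750495,  0.98861961, -0.14790114,  0.28279119],
       [-0.99949258, -0.02957643, -0.01182439,  0.00403516],
       [-0.01606421,  0.14750086,  0.98893146,  1.65813565],
       [ 0.        ,  0.        ,  0.        ,  1.        ]])} 0.995969387755102
```

View pics/side0.png

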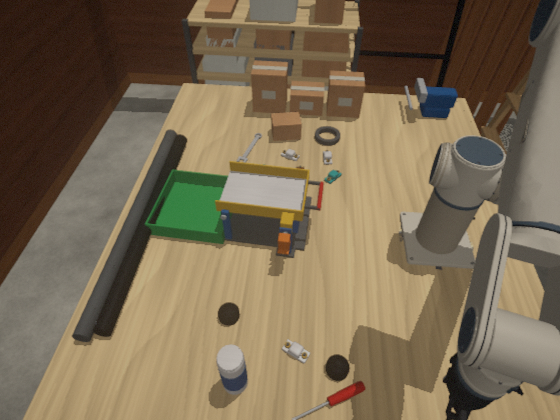

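View pics/top0.png

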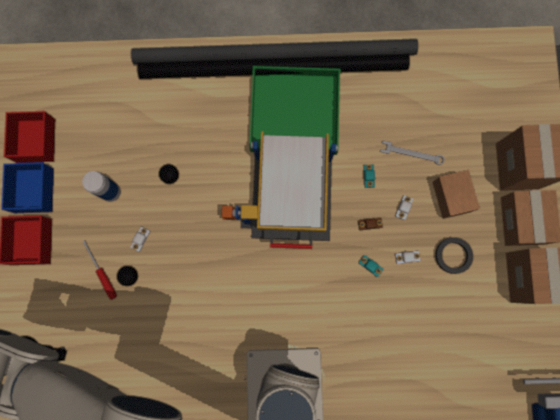

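Top view: three silver clamps at (140,238), (404,207) and (407,257). The look-alikes are brown at (370,224) and turquoise at (369,176) and (371,266). The silver ones fit "galvanised with brass nuts". The pin is at (228,212), the pan centre about (293,185), the handle at (291,246). I'll confirm in an enlarged crop and measure.

```bash
cat > h.py <<'E'
import numpy as np,cv2
from rig import status,vision,bot
def snap(n):
    p,d=vision.snapshot(n); return p,d,vision.get_calibration(n)
def cloud(p,d,c):
    f=p.shape[0]/2/np.tan(np.radians(c['fovy']/2))
    v,u=np.mgrid[:p.shape[0],:p.shape[1]]
    P=np.stack([(u-c['cx'])/f*d,-(v-c['cy'])/f*d,-d],-1)
    return P@c['T'][:3,:3].T+c['T'][:3,3]
def proj(X,c,H=420):
    f=H/2/np.tan(np.radians(c['fovy']/2))
    q=(np.atleast_2d(X)-c['T'][:3,3])@c['T'][:3,:3]
    return np.c_[c['cx']+f*q[:,0]/-q[:,2],c['cy']-f*q[:,1]/-q[:,2]]
def ray(u,v,c,z,H=420):
    f=H/2/np.tan(np.radians(c['fovy']/2))
    r=c['T'][:3,:3]@np.array([(u-c['cx'])/f,-(v-c['cy'])/f,-1]); o=c['T'][:3,3]
    return o+r*(z-o[2])/r[2]
E
python3 - <<'E'
from h import *
D={}
for n in("side","top"):
    z=np.load(f"pics/{n}0.npz"); c=vision.get_calibration(n)
    P=cloud(z['p'],z['d'],c); D[n]=(z['p'],P,c)
    hsv=cv2.cvtColor(z['p'],cv2.COLOR_RGB2HSV); X=P[...,2]
    print(n,'bench z',np.percentile(X[(abs(P[...,0]-.5)<.3)&(abs(P[...,1])<.6)&(X<.02)],[5,50,95]).round(4))
    roi=(P[...,0]>.3)&(P[...,0]<.9)&(abs(P[...,1])<.6)
    masks={'silver':(hsv[...,1]<50)&(hsv[...,2]>90)&(X>.004)&(X<.05),
     'red':((hsv[...,0]<6)|(hsv[...,0]>174))&(hsv[...,1]>160)&(X>.1),
     'orange':(hsv[...,0]>=4)&(hsv[...,0]<14)&(hsv[...,1]>170)&(X>.06),
     'yellow':(hsv[...,0]>16)&(hsv[...,0]<30)&(hsv[...,1]>150)&(X>.1),
     'blue':(hsv[...,0]>100)&(hsv[...,0]<125)&(hsv[...,1]>120)&(X>.05)}
    for k,m in masks.items():
        nn,l,s,ce=cv2.connectedComponentsWithStats((m&roi).astype(np.uint8))
        for i in range(1,nn):
            if s[i,4]<25: continue
            Q=P[l==i]; print(n,k,s[i],'med',np.median(Q,0).round(3),'min',np.percentile(Q,2,axis=0).round(3),'max',np.percentile(Q,98,axis=0).round(3))
p=D['top'][0]
a=cv2.resize(p[150:290,350:450],None,fx=4,fy=4,interpolation=cv2.INTER_CUBIC)
b=cv2.resize(p[150:290,80:180],None,fx=4,fy=4,interpolation=cv2.INTER_CUBIC)
cv2.imwrite('pics/crop1.png',np.hstack([b,a])[:,:,::-1])
E
```

```text
side bench z [-0.0025  0.001   0.0104]
side silver [237 133  25  29 137] med [ 0.692 -0.401  0.008] min [ 0.658 -0.511  0.005] max [ 0.726 -0.328  0.012]
side silver [281 149  19  12  93] med [ 0.519 -0.374  0.018] min [ 0.487 -0.391  0.006] max [ 0.552 -0.356  0.032]
side silver [323 151   9  13  85] med [ 0.37  -0.373  0.023] min [ 0.353 -0.411  0.005] max [ 0.385 -0.347  0.032]
side silver [282 339  28  24 263] med [0.447 0.43  0.023] min [0.414 0.403 0.006] max [0.48  0.452 0.031]
side silver [226 383  21  12  61] med [0.588 0.547 0.021] min [0.567 0.53  0.007] max [0.615 0.55  0.033]
side silver [292 402  37  18  94] med [0.403 0.573 0.016] min [0.363 0.551 0.012] max [0.445 0.595 0.021]
side red [317 182   6  26  82] med [ 0.403 -0.027  0.152] min [ 0.397 -0.081  0.147] max [0.409 0.025 0.156]
side orange [278 233  12  21 199] med [0.505 0.156 0.128] min [0.489 0.136 0.086] max [0.52  0.163 0.147]
side yellow [ 215  161   94   67 1655] med [0.567 0.044 0.15 ] min [ 0.45  -0.142  0.123] max [0.717 0.103 0.167]
top bench z [-0.0057  0.0009  0.0094]
top silver [381 141  63  24 281
[... 664 characters left out ...]
d [0.503 0.149 0.143] min [0.489 0.134 0.118] max [0.521 0.163 0.151]
top yellow [259 132   4  54  86] med [0.652 0.051 0.166] min [0.578 0.044 0.159] max [0.723 0.056 0.173]
top yellow [241 134  87  98 620] med [0.498 0.03  0.16 ] min [ 0.445 -0.138  0.129] max [0.693 0.106 0.171]
top blue [253 141   6  16  66] med [0.689 0.064 0.138] min [0.684 0.059 0.054] max [0.706 0.071 0.153]
top blue [330 144   6  15  51] med [ 0.674 -0.155  0.143] min [ 0.669 -0.161  0.066] max [ 0.69 -0.15  0.15]
top blue [101 181  16  18 130] med [0.583 0.495 0.083] min [0.568 0.489 0.052] max [0.61  0.52  0.114]
top blue [236 207   4  12  29] med [0.497 0.12  0.145] min [0.488 0.117 0.108] max [0.518 0.123 0.155]
```

View pics/crop1.png

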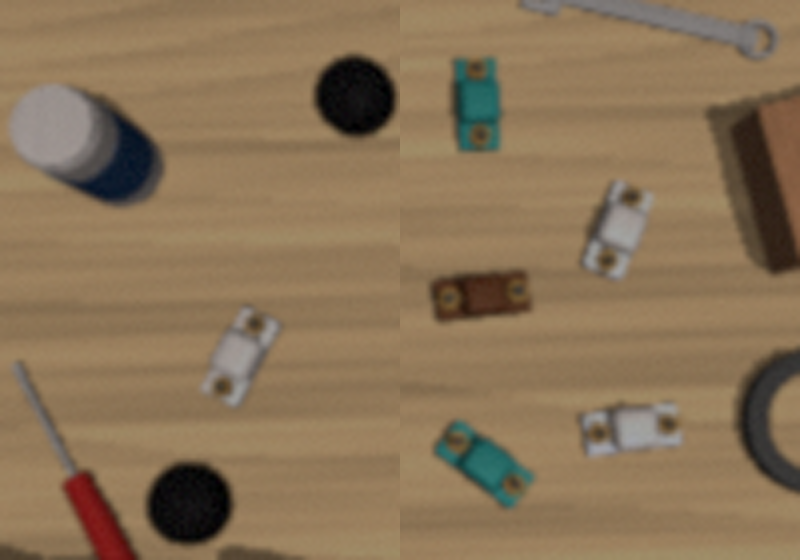

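The crop confirms three galvanised clamps with brass nuts: top pixels (140,238), (404,207) and (407,257). The brown and turquoise ones are decoys. Now I'll measure yaw and orientations.

Run:
```python
from h import *
def line(Q):  # fit x=a+b*y -> yaw of the y axis
    b,a=np.polyfit(Q[:,1],Q[:,0],1); return np.degrees(np.arctan(-b)),a
for n in("side","top"):
    z=np.load(f"pics/{n}0.npz"); c=vision.get_calibration(n); p=z['p']
    P=cloud(p,z['d'],c); hsv=cv2.cvtColor(p,cv2.COLOR_RGB2HSV); X=P[...,2]; h,s,v=[hsv[...,i] for i in range(3)]
    red=((h<6)|(h>174))&(s>160)&(X>.1)&(P[...,1]<.1)&(P[...,0]>.3)
    print(n,'handle yaw',line(P[red]))
    fl=(s<60)&(v>90)&(X>.115)&(X<.135)&(abs(P[...,0]-.58)<.2)&(abs(P[...,1]+.04)<.13)
    Q=P[fl]; r=cv2.minAreaRect(Q[:,:2].astype(np.float32)); print(' floor z',np.median(Q[:,2]),r)
    ye=(h>16)&(h<30)&(s>150)&(X>.155)&(X<.18)
    r=cv2.minAreaRect(P[ye][:,:2].astype(np.float32)); print(' rim',np.median(P[ye][:,2]),r)
    sil=(s<60)&(v>80)&(X>.003)&(X<.04)
    br=(h<25)&(s>60)
    for cx,cy in((.448,.428),(.520,-.378),(.370,-.378)):
        m=(np.hypot(P[...,0]-cx,P[...,1]-cy)<.045)&(X>.006)&(X<.05)
        Q=P[m]; r=cv2.minAreaRect(Q[:,:2].astype(np.float32))
        C=np.cov(Q[:,:2].T); w,V=np.linalg.eigh(C); a=np.degrees(np.arctan2(V[1,1],V[0,1]))
        hu=Q[(Q[:,2]>.021)]
        print(' clamp',np.round(r[0],4),np.round(r[1],3),'ang',round(a%180,1),'mean',Q.mean(0).round(4),'hump',hu.mean(0).round(4),'top',np.percentile(Q[:,2],90).round(4))
    o=(h<14)&(s>170)&(X>.05)&(np.hypot(P[...,0]-.505,P[...,1]-.15)<.05)
    Q=P[o]; top=Q[Q[:,2]>.142]
    print(' orange',np.percentile(Q,[1,50,99],axis=0).round(3).tolist(), 'top',top.mean(0).round(4), len(top))
    if len(top)>20: print('  top plane', np.linalg.lstsq(np.c_[top[:,:2],np.ones(len(top))],top[:,2],rcond=None)[0])
    g=(h>45)&(h<85)&(s>100)&(abs(P[...,1])<.3)&(P[...,0]>.6)
    print(' tote', cv2.minAreaRect(P[g][:,:2].astype(np.float32)))
p=np.load("pics/side0.npz")['p']
cv2.imwrite('pics/crop2.png',cv2.resize(p[195:275,240:340],None,fx=7,fy=7,interpolation=cv2.INTER_CUBIC)[:,:,::-1])
```

```text
side handle yaw (np.float64(54.03031564561453), np.float64(0.3679836193773934))
 floor z 0.12580724082536587 ((0.5889142751693726, -0.028021514415740967), (0.21631985902786255, 0.26615914702415466), 87.73611450195312)
 rim 0.1612485159032745 ((0.01984173059463501, -0.816355288028717), (2.220170021057129, 0.33067786693573), 53.98438262939453)
 clamp [0.4472 0.4302] [0.045 0.076] ang 154.4 mean [0.4462 0.4288 0.0189] hump [0.4467 0.4272 0.0265] top 0.0283
 clamp [ 0.5156 -0.3908] [0.055 0.073] ang 162.5 mean [ 0.5184 -0.3773  0.0188] hump [ 0.5193 -0.3794  0.027 ] top 0.0295
 clamp [ 0.375  -0.3813] [0.069 0.07 ] ang 103.2 mean [ 0.3678 -0.3725  0.0191] hump [ 0.3674 -0.3809  0.0264] top 0.0289
 orange [[0.488, 0.134, 0.085], [0.505, 0.156, 0.128], [0.521, 0.164, 0.147]] top [0.5053 0.1468 0.1442] 59
  top plane [ 0.02046553 -0.07208935  0.14441371]
 tote ((0.8347756862640381, -0.06373956799507141), (0.2910081446170807, 0.26796969771385193), 87.42081451416016)
top handle yaw (np.float64(-3.80004819982782), np.float64(0.4050841348051667))
 floor z 0.12559252265623289 ((0.592631459236145, -0.03799882531166077), (0.24496877193450928, 0.2662334740161896), 85.88789367675781)
 rim 0.16398624716088017 ((0.5862134695053101, -0.015497475862503052), (0.2361992448568344, 0.27272841334342957), 86.13932800292969)
 clamp [0.4502 0.4323] [0.078 0.081] ang 148.8 mean [0.4486 0.4277 0.0183] hump [0.4488 0.429  0.0277] top 0.0302
 clamp [ 0.5253 -0.3793] [0.08  0.071] ang 159.8 mean [ 0.523  -0.3774  0.0179] hump [ 0.5231 -0.3777  0.0262] top 0.0282
 clamp [ 0.3645 -0.3769] [0.077 0.077] ang 93.2 mean [ 0.3707 -0.3776  0.0193] hump [ 0.371  -0.3787  0.0262] top 0.0287
 orange [[0.489, 0.133, 0.112], [0.503, 0.149, 0.143], [0.522, 0.163, 0.151]] top [0.5043 0.1481 0.1458] 77
  top plane [-0.01171471  0.01009952  0.15020565]
 tote ((0.798387885093689, 0.00028139352798461914), (0.5816393494606018, 0.387250691652298), 89.57829284667969)
```

View pics/crop2.png

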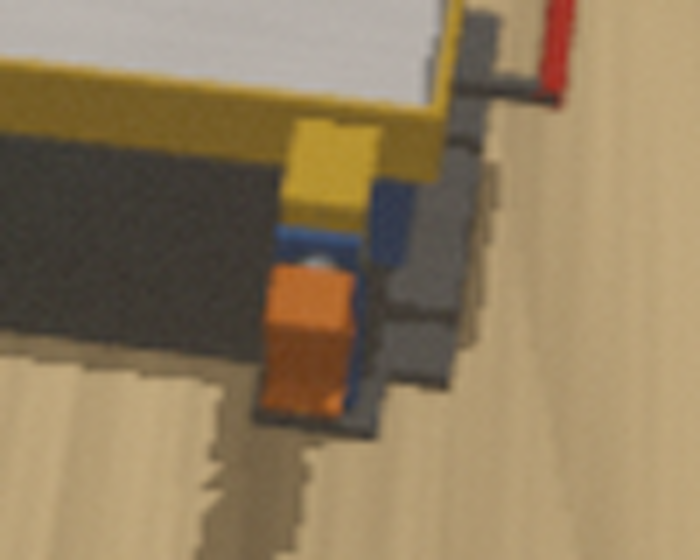

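```bash
cat >> h.py <<'E'
from scipy.spatial.transform import Rotation as Ro
YAW=-4.0; HAN=np.array([.403,-.027,.145])
def st(x,y): # offset in station axes -> world
    a=np.radians(YAW); return np.array([np.cos(a)*x-np.sin(a)*y,np.sin(a)*x+np.cos(a)*y])
def plan(x,y,z,yaw,n=None):
    s=status.read_state(); R=Ro.from_euler('xyz',s['eef_rot'],degrees=True); D=R.inv().apply(np.array([x,y,z])-s['tool_pos'])
    w=(R.inv()*Ro.from_euler('xyz',[180,0,yaw],degrees=True)).as_rotvec()
    def per(n):
        M=sum(Ro.from_rotvec(w*k/n).as_matrix() for k in range(n)); return np.linalg.solve(M,D)/.04
    if n is None:
        n=max(1,int(np.ceil(np.degrees(np.abs(w)).max()/4)))
        while np.abs(per(n)).max()>1: n+=1
    print('t%.1f pos'%s['clock'],s['tool_pos'].round(4),'yaw %.1f F'%s['eef_rot'][2],s['wrist_force'].round(1),'gap %.2f'%s['finger_gap'])
    print(n,'rows of',per(n).round(3).tolist(),(np.degrees(w)/4/n).round(3).tolist())
E
python3 - <<'E'
from h import *
plan(.5045,.148,.23,86)
# clamp orientation from nuts/silver in top RGB: minAreaRect of non-wood pixels cast to z=.015
z=np.load("pics/top0.npz"); c=vision.get_calibration('top'); p=z['p']; P=cloud(p,z['d'],c)
for n in('top','side'):
  z=np.load(f"pics/{n}0.npz"); c=vision.get_calibration(n); P=cloud(z['p'],z['d'],c)
  for cx,cy in((.448,.428),(.521,-.378),(.370,-.378)):
    m=(np.hypot(P[...,0]-cx,P[...,1]-cy)<.042)&(P[...,2]>.004+.003)
    hsv=cv2.cvtColor(z['p'],cv2.COLOR_RGB2HSV); m&=(hsv[...,1]<60)&(hsv[...,2]>70)
    v,u=np.nonzero(m); Q=np.array([ray(a,b,c,.015)[:2] for a,b in zip(u,v)],np.float32)
    r=cv2.minAreaRect(Q); w,V=np.linalg.eigh(np.cov(Q.T)); print(n,np.round(r[0],4),np.round(r[1],3),round(r[2],1),'pca',round(np.degrees(np.arctan2(V[1,1],V[0,1]))%180,1))
E
```

```text
t0.1 pos [0.1574 0.6043 0.2306] yaw 165.4 F [ 0.6 -0.1 -0.1] gap 1.00
20 rows of [-0.777, -0.006, 0.001] [-0.001, 0.001, 0.993]
top [0.4497 0.4294] [0.035 0.071] 63.4 pca 151.5
top [ 0.5213 -0.3784] [0.034 0.073] 65.8 pca 154.6
top [ 0.3704 -0.378 ] [0.032 0.071] 6.5 pca 95.5
side [0.4463 0.4263] [0.036 0.071] 62.0 pca 152.0
side [ 0.5149 -0.3844] [0.047 0.07 ] 68.3 pca 141.2
side [ 0.3668 -0.3756] [0.033 0.074] 5.4 pca 93.9
```

>>> {"name": "drive_tool", "arguments": {
  "rows": [
    [-1,-0.777,-0.006,0,0,0,0.993],
    [-1,-0.777,-0.006,0,0,0,0.993],
    [-1,-0.777,-0.006,0,0,0,0.993],
    [-1,-0.777,-0.006,0,0,0,0.993],
    [-1,-0.777,-0.006,0,0,0,0.993],
    [-1,-0.777,-0.006,0,0,0,0.993],
    [-1,-0.777,-0.006,0,0,0,0.993],
    [-1,-0.777,-0.006,0,0,0,0.993]
  ]
}}

```text
clock: 0.77
tool_pos: [0.3735, 0.485, 0.2309]
eef_rot: [-180.0, 0.0, 133.4]
wrist_force: [0.5, 0.4, -1.4]
finger_gap: 0.998
gripper_force: 0.0
```

>>> {"name": "drive_tool", "arguments": {
  "rows": [
    [-1,-0.777,-0.006,0,0,0,0.993],
    [-1,-0.777,-0.006,0,0,0,0.993],
    [-1,-0.777,-0.006,0,0,0,0.993],
    [-1,-0.777,-0.006,0,0,0,0.993],
    [-1,-0.777,-0.006,0,0,0,0.993],
    [-1,-0.777,-0.006,0,0,0,0.993],
    [-1,-0.777,-0.006,0,0,0,0.993],
    [-1,-0.777,-0.006,0,0,0,0.993]
  ]
}}

```text
clock: 1.43
tool_pos: [0.4929, 0.2704, 0.231]
eef_rot: [-180.0, 0.0, 101.6]
wrist_force: [0.2, 0.2, -0.1]
finger_gap: 1.0
gripper_force: 0.0
```

>>> {"name": "drive_tool", "arguments": {
  "rows": [
    [-1,-0.777,-0.006,0,0,0,0.993],
    [-1,-0.777,-0.006,0,0,0,0.993],
    [-1,-0.777,-0.006,0,0,0,0.993],
    [-1,-0.777,-0.006,0,0,0,0.993],
    [-1,0,0,0,0,0,0],
    [-1,0,0,0,0,0,0]
  ]
}}

```text
clock: 1.93
tool_pos: [0.504, 0.147, 0.2311]
eef_rot: [-180.0, 0.0, 85.8]
wrist_force: [0.0, -0.6, 0.1]
finger_gap: 0.998
gripper_force: 0.0
```

Run:
```python
from h import *
plan(.5045,.148,.113,86)
p,d,c=snap('side'); P=cloud(p,d,c); cv2.imwrite('pics/side1.png',p[:,:,::-1])
h,s,v=cv2.split(cv2.cvtColor(p,cv2.COLOR_RGB2HSV)); 
p2,d2,c2=snap('top'); cv2.imwrite('pics/top1.png',np.vstack([p2])[:,:,::-1])
np.savez('pics/top1.npz',p=p2,d=d2)
```

```text
t1.9 pos [0.504  0.147  0.2311] yaw 85.8 F [ 0.  -0.6  0.1] gap 1.00
3 rows of [0.008, 0.004, 0.984] [-0.003, 0.001, -0.015]
```

View pics/side1.png

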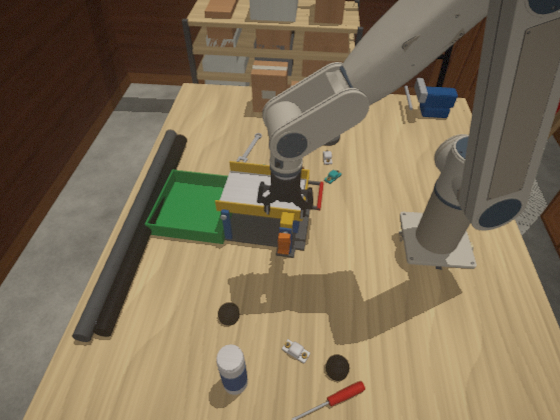

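Side view: the gripper is above the pin at (287,220), and no fourth clamp shows on the bench that was hidden before. Descend and grip.

>>> {"name": "drive_tool", "arguments": {
  "rows": [
    [-1,0,0,0.9,0,0,0],
    [-1,0.02,0.01,0.9,0,0,0],
    [-1,0,0,0.7,0,0,0],
    [-1,0,0,0.45,0,0,0],
    [0.6,0,0,0,0,0,0],
    [0.6,0,0,0,0,0,0],
    [1,0,0,0,0,0,0],
    [1,0,0,0,0,0,0]
  ]
}}

```text
clock: 2.7
tool_pos: [0.5058, 0.15, 0.1149]
eef_rot: [179.8, -0.1, 86.0]
wrist_force: [-0.4, 0.1, 0.3]
finger_gap: 0.457
gripper_force: 0.0
```

>>> {"name": "drive_tool", "arguments": {
  "rows": [
    [1,0,0,0,0,0,0],
    [1,0,0,0,0,0,0],
    [1,0,0,0,0,0,0]
  ]
}}

```text
clock: 2.95
tool_pos: [0.5059, 0.1498, 0.1149]
eef_rot: [179.8, -0.1, 86.0]
wrist_force: [0.4, 1.9, 7.7]
finger_gap: 0.386
gripper_force: 62.9
```

>>> {"name": "drive_tool", "arguments": {
  "rows": [
    [1,0.1,0,-0.05,0,0,0],
    [1,0.3,0,0,0,0,0],
    [1,0.4,0,0,0,0,0],
    [1,0.4,0,0,0,0,0],
    [1,0.4,0,0,0,0,0],
    [1,0.5,0,0,0,0,0],
    [1,0.5,0,0,0,0,0],
    [1,0,0,0,0,0,0]
  ]
}}

```text
clock: 3.62
tool_pos: [0.5125, 0.256, 0.1156]
eef_rot: [179.9, -0.1, 86.1]
wrist_force: [-0.6, 0.6, -0.8]
finger_gap: 0.386
gripper_force: 61.8
```

Run:
```python
from h import *
plan(.51,.26,.1,86)
for n in('side','top'):
  p,d,c=snap(n); P=cloud(p,d,c); X=P[...,2]
  u,v=proj([.51,.21,.13],c)[0].astype(int)
  cv2.imwrite(f'pics/{n}2.png',cv2.resize(p[v-50:v+50,u-50:u+50],(500,500),interpolation=cv2.INTER_CUBIC)[:,:,::-1])
a=[cv2.imread(f'pics/{n}2.png')[:,50:450] for n in('side','top')]; cv2.imwrite('pics/crop3.png',np.hstack(a))
```

```text
t3.6 pos [0.5125 0.256  0.1156] yaw 86.1 F [-0.6  0.6 -0.8] gap 0.39
1 rows of [0.095, -0.069, 0.391] [0.018, -0.021, 0.013]
```

View pics/crop3.png

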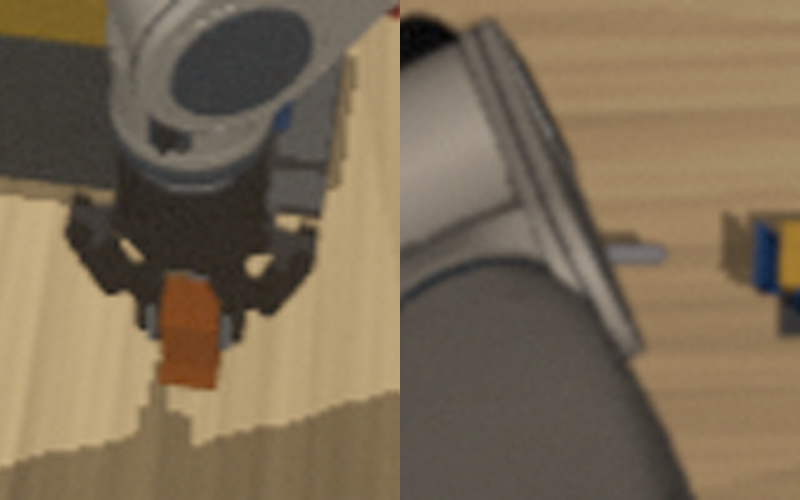

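Pin is out and held; the shank is free in the top crop, tip about (660,253). Set it down.

>>> {"name": "drive_tool", "arguments": {
  "rows": [
    [1,0.3,0,0.5,0,0,0],
    [1,0.2,0,0.6,0,0,0],
    [1,0,0,0.5,0,0,0],
    [1,0,0,0.3,0,0,0],
    [1,0,0,0.1,0,0,0],
    [1,0,0,0.05,0,0,0],
    [1,0,0,0.05,0,0,0],
    [1,0,0,0,0,0,0]
  ]
}}

```text
clock: 4.38
tool_pos: [0.5119, 0.2714, 0.0345]
eef_rot: [-179.8, 0.1, 85.9]
wrist_force: [-12.5, -6.6, 32.4]
finger_gap: 0.388
gripper_force: 66.3
```

>>> {"name": "drive_tool", "arguments": {
  "rows": [
    [1,0,0,-0.05,0,0,0],
    [0.3,0,0,0,0,0,0],
    [-0.2,0,0,0,0,0,0],
    [-0.6,0,0,0,0,0,0],
    [-1,0,0,0,0,0,0],
    [-1,0,0,0,0,0,0],
    [-1,0,0,-0.6,0,0,0],
    [-1,0,0,-1,0,0,0]
  ]
}}

```text
clock: 5.05
tool_pos: [0.5105, 0.2714, 0.094]
eef_rot: [-179.6, 0.3, 86.0]
wrist_force: [0.5, -0.4, -0.4]
finger_gap: 0.997
gripper_force: 0.0
```

>>> {"name": "drive_tool", "arguments": {
  "rows": [
    [-1,0,0,-1,0,0,0],
    [-1,0,0,-1,0,0,0],
    [-1,0,0,-1,0,0,0],
    [-1,0,0,0,0,0,0]
  ]
}}

```text
clock: 5.38
tool_pos: [0.5174, 0.275, 0.2254]
eef_rot: [179.4, -0.4, 86.0]
wrist_force: [1.2, -0.0, 0.4]
finger_gap: 0.999
gripper_force: 0.0
```

Run:
```python
from h import *
plan(.448,.428,.2,153)
for n in('side','top'):
  p,d,c=snap(n); P=cloud(p,d,c); X=P[...,2]; h,s,v=cv2.split(cv2.cvtColor(p,cv2.COLOR_RGB2HSV))
  o=(h<14)&(s>170)&(X>.003)&(np.hypot(P[...,0]-.51,P[...,1]-.27)<.06); Q=P[o]
  if len(Q): print(n,len(Q),np.percentile(Q,[1,50,99],axis=0).round(3).tolist(), 'top',Q[Q[:,2]>.054].mean(0).round(4))
```

```text
t5.4 pos [0.5174 0.275  0.2254] yaw 86.0 F [ 1.2 -0.   0.4] gap 1.00
17 rows of [0.261, 0.014, 0.038] [0.012, 0.001, -0.986]
side 205 [[0.496, 0.25, 0.004], [0.513, 0.274, 0.041], [0.528, 0.286, 0.063]] top [0.5117 0.2658 0.06  ]
top 5 [[0.501, 0.241, 0.005], [0.505, 0.242, 0.007], [0.508, 0.245, 0.011]] top [nan nan nan]<stdin>:6: RuntimeWarning: Mean of empty slice.
  ret = um.true_divide(
```

>>> {"name": "drive_tool", "arguments": {
  "rows": [
    [-1,0.261,0.014,0.038,0,0,-0.986],
    [-1,0.261,0.014,0.038,0,0,-0.986],
    [-1,0.261,0.014,0.038,0,0,-0.986],
    [-1,0.261,0.014,0.038,0,0,-0.986],
    [-1,0.261,0.014,0.038,0,0,-0.986],
    [-1,0.261,0.014,0.038,0,0,-0.986],
    [-1,0.261,0.014,0.038,0,0,-0.986],
    [-1,0.261,0.014,0.038,0,0,-0.986]
  ]
}}

```text
clock: 6.15
tool_pos: [0.5026, 0.3547, 0.2024]
eef_rot: [-179.8, 0.0, 117.7]
wrist_force: [0.0, 0.1, 0.5]
finger_gap: 1.004
gripper_force: 0.0
```

>>> {"name": "drive_tool", "arguments": {
  "rows": [
    [-1,0.261,0.014,0.038,0,0,-0.986],
    [-1,0.261,0.014,0.038,0,0,-0.986],
    [-1,0.261,0.014,0.038,0,0,-0.986],
    [-1,0.261,0.014,0.038,0,0,-0.986],
    [-1,0.261,0.014,0.038,0,0,-0.986],
    [-1,0.261,0.014,0.038,0,0,-0.986],
    [-1,0.261,0.014,0.038,0,0,-0.986],
    [-1,0.261,0.014,0.038,0,0,-0.986]
  ]
}}

```text
clock: 6.82
tool_pos: [0.4512, 0.4193, 0.1902]
eef_rot: [-179.8, -0.1, 149.3]
wrist_force: [0.2, -0.3, -0.3]
finger_gap: 1.001
gripper_force: 0.0
```

>>> {"name": "drive_tool", "arguments": {
  "rows": [
    [-1,0.261,0.014,0.038,0,0,-0.986],
    [-1,0,0,0,0,0,0],
    [-1,0,0,0,0,0,0]
  ]
}}

```text
clock: 7.07
tool_pos: [0.443, 0.4251, 0.1895]
eef_rot: [-179.8, -0.1, 153.0]
wrist_force: [-0.4, -0.2, 0.2]
finger_gap: 0.999
gripper_force: 0.0
```

Run:
```python
from h import *
plan(.4485,.4285,.006,153)
p,d,c=snap('side'); P=cloud(p,d,c)
Q=P[(np.hypot(P[...,0]-.448,P[...,1]-.428)<.06)&(P[...,2]>.007)&(P[...,2]<.05)]
print('A',np.percentile(Q,[2,50,98],axis=0).round(3).tolist())
```

```text
t7.1 pos [0.443  0.4251 0.1895] yaw 153.0 F [-0.4 -0.2  0.2] gap 1.00
5 rows of [-0.017, 0.03, 0.917] [-0.009, -0.003, -0.002]
A [[0.414, 0.402, 0.008], [0.446, 0.428, 0.019], [0.48, 0.45, 0.03]]
```

>>> {"name": "drive_tool", "arguments": {
  "rows": [
    [-1,-0.04,0.07,1,-0.04,0,0],
    [-1,-0.04,0.07,1,0,0,0],
    [-1,0,0,1,0,0,0],
    [-1,0,0,0.9,0,0,0],
    [-1,0,0,0.68,0,0,0],
    [0.5,0,0,0,0,0,0],
    [1,0,0,0,0,0,0],
    [1,0,0,0,0,0,0]
  ]
}}

```text
clock: 7.78
tool_pos: [0.4506, 0.43, 0.0095]
eef_rot: [179.8, 0.0, 152.9]
wrist_force: [0.1, 0.2, -1.0]
finger_gap: 0.602
gripper_force: 0.0
```

>>> {"name": "drive_tool", "arguments": {
  "rows": [
    [1,0,0,0,0,0,0],
    [1,0,0,0,0,0,0],
    [1,0,0,0,0,0,0],
    [1,0,0,-0.5,0,0,0],
    [1,0,0,-1,0,0,0],
    [1,0,0,-1,0,0,0],
    [1,0,0,-1,0,0,0],
    [1,0,0,-1,0,0,0]
  ]
}}

```text
clock: 8.45
tool_pos: [0.449, 0.429, 0.1912]
eef_rot: [179.8, 0.0, 153.0]
wrist_force: [1.2, 0.7, -1.8]
finger_gap: 0.36
gripper_force: 60.5
```

Run:
```python
from h import *
F=HAN[:2]+st(.165,0); print(F)
t=F+st(-.06,0); plan(*t,.24,86)
t=F+st(-.06,0); plan(*t,.24,86,20)
```

```text
[ 0.56759807 -0.03850982]
t8.4 pos [0.449  0.429  0.1912] yaw 153.0 F [ 1.2  0.7 -1.8] gap 0.36
17 rows of [-0.663, -0.299, -0.073] [0.003, -0.002, 0.985]
t8.4 pos [0.449  0.429  0.1912] yaw 153.0 F [ 1.2  0.7 -1.8] gap 0.36
20 rows of [-0.565, -0.251, -0.062] [0.003, -0.001, 0.838]
```

>>> {"name": "drive_tool", "arguments": {
  "rows": [
    [1,-0.663,-0.299,-0.15,0,0,0.985],
    [1,-0.663,-0.299,-0.15,0,0,0.985],
    [1,-0.663,-0.299,-0.15,0,0,0.985],
    [1,-0.663,-0.299,-0.15,0,0,0.985],
    [1,-0.663,-0.299,-0.15,0,0,0.985],
    [1,-0.663,-0.299,-0.15,0,0,0.985],
    [1,-0.663,-0.299,-0.15,0,0,0.985],
    [1,-0.663,-0.299,-0.15,0,0,0.985]
  ]
}}

```text
clock: 9.12
tool_pos: [0.5467, 0.2193, 0.2373]
eef_rot: [179.8, -0.1, 121.3]
wrist_force: [1.0, 0.1, -2.6]
finger_gap: 0.359
gripper_force: 60.6
```

>>> {"name": "drive_tool", "arguments": {
  "rows": [
    [1,-0.663,-0.299,0,0,0,0.985],
    [1,-0.663,-0.299,0,0,0,0.985],
    [1,-0.663,-0.299,0,0,0,0.985],
    [1,-0.663,-0.299,0,0,0,0.985],
    [1,-0.663,-0.299,0,0,0,0.985],
    [1,-0.663,-0.299,0,0,0,0.985],
    [1,-0.663,-0.299,0,0,0,0.985],
    [1,-0.663,-0.299,0,0,0,0.985]
  ]
}}

```text
clock: 9.78
tool_pos: [0.5197, -0.0091, 0.2364]
eef_rot: [179.8, -0.1, 89.8]
wrist_force: [0.3, -0.2, -1.8]
finger_gap: 0.354
gripper_force: 60.6
```

>>> {"name": "drive_tool", "arguments": {
  "rows": [
    [1,-0.663,-0.299,0,0,0,0.985],
    [1,0,0,0,0,0,0],
    [1,0,0,0,0,0,0]
  ]
}}

```text
clock: 10.03
tool_pos: [0.5074, -0.0354, 0.2362]
eef_rot: [179.9, -0.2, 85.9]
wrist_force: [-0.8, -0.2, -1.6]
finger_gap: 0.361
gripper_force: 60.6
```

Run:
```python
from h import *
F=HAN[:2]+st(.165,0)
t=F+st(-.06,0); plan(*t,.133,86)
```

```text
t10.0 pos [ 0.5074 -0.0354  0.2362] yaw 85.9 F [-0.8 -0.2 -1.6] gap 0.36
3 rows of [0.007, 0.001, 0.86] [0.013, -0.013, -0.009]
```

>>> {"name": "drive_tool", "arguments": {
  "rows": [
    [1,0,0,0.9,0,0,0],
    [1,0,0,0.9,0,0,0],
    [1,0,0,0.5,0,0,0],
    [1,0,0,0.2,0,0,0],
    [0,0,0,0,0,0,0],
    [0,0,0,0,0,0,0],
    [0,0,0,0,0,0,0],
    [-0.1,0,0,0,0,0,0]
  ]
}}

```text
clock: 10.7
tool_pos: [0.5089, -0.0336, 0.1361]
eef_rot: [179.8, -0.1, 86.1]
wrist_force: [0.0, -1.5, -0.9]
finger_gap: 0.55
gripper_force: 0.0
```

>>> {"name": "drive_tool", "arguments": {
  "rows": [
    [-0.1,0,0,-0.6,0,0,0],
    [-0.1,0,0,-1,0,0,0],
    [-0.1,0,0,-1,0,0,0],
    [-1,0,0,0,0,0,0],
    [-1,0,0,0,0,0,0]
  ]
}}

```text
clock: 11.12
tool_pos: [0.5098, -0.0342, 0.2421]
eef_rot: [179.6, -0.1, 86.1]
wrist_force: [-0.5, -0.1, -0.9]
finger_gap: 0.811
gripper_force: 0.0
```

Run:
```python
from h import *
plan(.5215,-.3785,.2,-24)
p,d,c=snap('top'); P=cloud(p,d,c); hsv=cv2.cvtColor(p,cv2.COLOR_RGB2HSV)
for cx,cy in((.521,-.378),(.370,-.378)):
    m=(np.hypot(P[...,0]-cx,P[...,1]-cy)<.07)&(P[...,2]>.007)&(hsv[...,1]<60)&(hsv[...,2]>70)
    v,u=np.nonzero(m); Q=np.array([ray(a,b,c,.015)[:2] for a,b in zip(u,v)],np.float32)
    w,V=np.linalg.eigh(np.cov(Q.T)); print(np.round(cv2.minAreaRect(Q),3) if 0 else cv2.minAreaRect(Q),'pca',round(np.degrees(np.arctan2(V[1,1],V[0,1]))%180,1))
cv2.imwrite('pics/top3.png',p[:,:,::-1])
```

```text
t11.1 pos [ 0.5098 -0.0342  0.2421] yaw 86.1 F [-0.5 -0.1 -0.9] gap 0.81
28 rows of [-0.186, 0.309, 0.038] [0.001, -0.005, 0.983]
((0.521239161491394, -0.3791123926639557), (0.03498326987028122, 0.07095590978860855), 65.75955200195312) pca 156.2
((0.3702313005924225, -0.3787524700164795), (0.032007742673158646, 0.07250453531742096), 6.469120979309082) pca 93.8
```

View pics/top3.png

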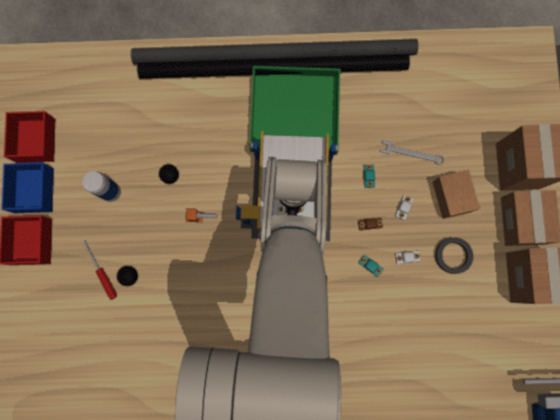

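Top view: pin standing at (195,215), remaining clamps unmoved at (404,207) and (407,257). Next is the lower one, C.

Run:
```python
from h import *
plan(.3705,-.3785,.2,95)
```

```text
t11.2 pos [ 0.5084 -0.0342  0.2402] yaw 86.0 F [-0.4 -0.6 -0.7] gap 0.89
9 rows of [-0.957, -0.384, 0.11] [0.006, -0.004, -0.249]
```

>>> {"name": "drive_tool", "arguments": {
  "rows": [
    [-1,-0.957,-0.384,0,0.02,0,-0.249],
    [-1,-0.957,-0.384,0,0.02,0,-0.249],
    [-1,-0.957,-0.384,0,0,0,-0.249],
    [-1,-0.957,-0.384,0,0,0,-0.249],
    [-1,-0.957,-0.384,0.2,0,0,-0.249],
    [-1,-0.957,-0.384,0.2,0,0,-0.249],
    [-1,-0.957,-0.384,0.3,0,0,-0.249],
    [-1,-0.957,-0.384,0.3,0,0,-0.249]
  ]
}}

```text
clock: 11.83
tool_pos: [0.3817, -0.3371, 0.1976]
eef_rot: [-179.8, -0.3, 94.0]
wrist_force: [1.4, 0.0, -0.8]
finger_gap: 1.002
gripper_force: 0.0
```

>>> {"name": "drive_tool", "arguments": {
  "rows": [
    [-1,-0.957,-0.384,0,0,0,-0.249],
    [-1,0,0,0,0,0,0],
    [-1,0,0,0,0,0,0],
    [-1,0,0,0,0,0,0]
  ]
}}

```text
clock: 12.17
tool_pos: [0.3701, -0.3745, 0.1979]
eef_rot: [-179.8, -0.3, 94.9]
wrist_force: [-0.4, 0.6, -0.1]
finger_gap: 0.999
gripper_force: 0.0
```

Run:
```python
from h import *
plan(.3705,-.3785,.008,95)
```

```text
t12.2 pos [ 0.3701 -0.3745  0.1979] yaw 94.9 F [-0.4  0.6 -0.1] gap 1.00
5 rows of [-0.023, 0.002, 0.949] [-0.009, -0.016, -0.003]
```

>>> {"name": "drive_tool", "arguments": {
  "rows": [
    [-1,-0.1,0,1,-0.05,-0.05,0],
    [-1,0,0,1,0,0,0],
    [-1,0,0,1,0,0,0],
    [-1,0,0,1,0,0,0],
    [-1,0,0,0.72,0,0,0],
    [0.5,0,0,0,0,0,0],
    [1,0,0,0,0,0,0],
    [1,0,0,0,0,0,0]
  ]
}}

```text
clock: 12.83
tool_pos: [0.3725, -0.3791, 0.0118]
eef_rot: [179.8, 0.1, 95.1]
wrist_force: [1.2, 0.3, -0.4]
finger_gap: 0.602
gripper_force: 0.0
```

>>> {"name": "drive_tool", "arguments": {
  "rows": [
    [1,0,0,0,0,0,0],
    [1,0,0,0,0,0,0],
    [1,0,0,0,0,0,0],
    [1,0,0,-0.8,0,0,0],
    [1,0,0,-1,0,0,0],
    [1,0,0,-1,0,0,0],
    [1,0,0,-1,0,0,0],
    [1,0,0,-1,0,0,0]
  ]
}}

```text
clock: 13.5
tool_pos: [0.3709, -0.3791, 0.2062]
eef_rot: [179.8, 0.2, 95.0]
wrist_force: [-0.1, -1.1, -1.5]
finger_gap: 0.355
gripper_force: 60.5
```

Run:
```python
from h import *
F=HAN[:2]+st(.165,0)
t=F+st(0,0); plan(*t,.25,86)
```

```text
t13.5 pos [ 0.3709 -0.3791  0.2062] yaw 95.0 F [-0.1 -1.1 -1.5] gap 0.36
9 rows of [0.937, 0.564, -0.122] [0.006, 0.004, 0.25]
```

>>> {"name": "drive_tool", "arguments": {
  "rows": [
    [1,0.937,0.564,-0.2,0,0,0.25],
    [1,0.937,0.564,-0.2,0,0,0.25],
    [1,0.937,0.564,-0.2,0,0,0.25],
    [1,0.937,0.564,-0.2,0,0,0.25],
    [1,0.937,0.564,0,0,0,0.25],
    [1,0.937,0.564,0,0,0,0.25],
    [1,0.937,0.564,0,0,0,0.25],
    [1,0.937,0.564,0,0,0,0.25]
  ]
}}

```text
clock: 14.17
tool_pos: [0.5346, -0.0899, 0.2348]
eef_rot: [179.7, 0.0, 86.9]
wrist_force: [0.9, -0.2, -1.1]
finger_gap: 0.357
gripper_force: 60.5
```

>>> {"name": "drive_tool", "arguments": {
  "rows": [
    [1,0.937,0.564,0,0,0,0.25],
    [1,0,0,0,0,0,0],
    [1,0,0,0,0,0,0],
    [1,0,0,0,0,0,0]
  ]
}}

```text
clock: 14.5
tool_pos: [0.557, -0.0572, 0.2337]
eef_rot: [179.8, 0.0, 86.1]
wrist_force: [0.1, 0.7, -1.6]
finger_gap: 0.357
gripper_force: 60.5
```

Run:
```python
from h import *
F=HAN[:2]+st(.165,0)
t=F+st(0,0); plan(*t,.136,86)
```

```text
t14.5 pos [ 0.557  -0.0572  0.2337] yaw 86.1 F [ 0.1  0.7 -1.6] gap 0.36
3 rows of [0.162, 0.076, 0.814] [0.016, 0.004, 0.005]
```

>>> {"name": "drive_tool", "arguments": {
  "rows": [
    [1,0.48,0.23,0.5,0,0,0],
    [1,0,0,0.9,0,0,0],
    [1,0,0,0.7,0,0,0],
    [1,0,0,0.34,0,0,0],
    [0,0,0,0,0,0,0],
    [0,0,0,0,0,0,0],
    [0,0,0,0,0,0,0],
    [-0.1,0,0,0,0,0,0]
  ]
}}

```text
clock: 15.17
tool_pos: [0.5681, -0.0399, 0.1359]
eef_rot: [179.8, 0.0, 85.9]
wrist_force: [0.0, -0.5, 0.8]
finger_gap: 0.552
gripper_force: 0.0
```

>>> {"name": "drive_tool", "arguments": {
  "rows": [
    [-0.1,0,0,-0.6,0,0,0],
    [-0.1,0,0,-1,0,0,0],
    [-0.1,0,0,-1,0,0,0],
    [-1,0,0,0,0,0,0],
    [-1,0,0,0,0,0,0]
  ]
}}

```text
clock: 15.58
tool_pos: [0.5695, -0.0395, 0.2425]
eef_rot: [179.5, 0.0, 86.0]
wrist_force: [-0.2, -0.2, -0.7]
finger_gap: 0.814
gripper_force: 0.0
```

Run:
```python
from h import *
plan(.5213,-.379,.2,-24,28)
plan(.5213,-.379,.2,156)
p,d,c=snap('top'); P=cloud(p,d,c); hsv=cv2.cvtColor(p,cv2.COLOR_RGB2HSV)
for cx,cy in((.521,-.378),):
    m=(np.hypot(P[...,0]-cx,P[...,1]-cy)<.07)&(P[...,2]>.007)&(hsv[...,1]<60)&(hsv[...,2]>70)
    v,u=np.nonzero(m); Q=np.array([ray(a,b,c,.015)[:2] for a,b in zip(u,v)],np.float32)
    print(cv2.minAreaRect(Q))
```

```text
t15.6 pos [ 0.5695 -0.0395  0.2425] yaw 86.0 F [-0.2 -0.2 -0.7] gap 0.81
28 rows of [-0.236, 0.27, 0.039] [0.003, -0.004, 0.982]
t15.6 pos [ 0.5695 -0.0395  0.2425] yaw 86.0 F [-0.2 -0.2 -0.7] gap 0.81
18 rows of [-0.404, -0.306, 0.058] [0.006, 0.005, -0.973]
((0.5210726261138916, -0.3785155713558197), (0.03341805934906006, 0.07027985155582428), 65.2254409790039)
```

>>> {"name": "drive_tool", "arguments": {
  "rows": [
    [-1,-0.404,-0.306,0,0.02,0.01,-0.973],
    [-1,-0.404,-0.306,0,0.02,0.01,-0.973],
    [-1,-0.404,-0.306,0,0.02,0.01,-0.973],
    [-1,-0.404,-0.306,0,0,0,-0.973],
    [-1,-0.404,-0.306,0,0,0,-0.973],
    [-1,-0.404,-0.306,0,0,0,-0.973],
    [-1,-0.404,-0.306,0,0,0,-0.973],
    [-1,-0.404,-0.306,0,0,0,-0.973]
  ]
}}

```text
clock: 16.3
tool_pos: [0.492, -0.1815, 0.2374]
eef_rot: [-179.8, -0.3, 117.3]
wrist_force: [0.3, 0.3, 0.4]
finger_gap: 1.0
gripper_force: 0.0
```

>>> {"name": "drive_tool", "arguments": {
  "rows": [
    [-1,-0.404,-0.306,0,0,0,-0.973],
    [-1,-0.404,-0.306,0,0,0,-0.973],
    [-1,-0.404,-0.306,0,0,0,-0.973],
    [-1,-0.404,-0.306,0,0,0,-0.973],
    [-1,-0.404,-0.306,0,0,0,-0.973],
    [-1,-0.404,-0.306,0.2,0,0,-0.973],
    [-1,-0.404,-0.306,0.3,0,0,-0.973],
    [-1,-0.404,-0.306,0.3,0,0,-0.973]
  ]
}}

```text
clock: 16.97
tool_pos: [0.5028, -0.3416, 0.205]
eef_rot: [180.0, -0.3, 148.4]
wrist_force: [0.3, 0.7, 0.2]
finger_gap: 0.999
gripper_force: 0.0
```

>>> {"name": "drive_tool", "arguments": {
  "rows": [
    [-1,-0.404,-0.306,0.2,0,0,-0.973],
    [-1,-0.404,-0.306,0,0,0,-0.973],
    [-1,0,0,0,0,0,0],
    [-1,0,0,0,0,0,0]
  ]
}}

```text
clock: 17.3
tool_pos: [0.5187, -0.3782, 0.1967]
eef_rot: [179.9, -0.3, 155.9]
wrist_force: [0.4, 0.2, -0.8]
finger_gap: 1.003
gripper_force: 0.0
```

Run:
```python
from h import *
plan(.5213,-.379,.009,155.5)
```

```text
t17.3 pos [ 0.5187 -0.3782  0.1967] yaw 155.9 F [ 0.4  0.2 -0.8] gap 1.00
5 rows of [-0.016, 0.001, 0.938] [0.004, -0.016, 0.021]
```

>>> {"name": "drive_tool", "arguments": {
  "rows": [
    [-1,-0.08,0,1,0,-0.07,0.1],
    [-1,0,0,1,0,0,0],
    [-1,0,0,1,0,0,0],
    [-1,0,0,1,0,0,0],
    [-1,0,0,0.69,0,0,0],
    [0.5,0,0,0,0,0,0],
    [1,0,0,0,0,0,0],
    [1,0,0,0,0,0,0]
  ]
}}

```text
clock: 17.97
tool_pos: [0.5236, -0.3795, 0.0126]
eef_rot: [180.0, 0.2, 155.6]
wrist_force: [0.2, 0.3, 0.2]
finger_gap: 0.609
gripper_force: 0.0
```

>>> {"name": "drive_tool", "arguments": {
  "rows": [
    [1,0,0,0,0,0,0],
    [1,0,0,0,0,0,0],
    [1,0,0,0,0,0,0],
    [1,0,0,-0.8,0,0,0],
    [1,0,0,-1,0,0,0],
    [1,0,0,-1,0,0,0],
    [1,0,0,-1,0,0,0],
    [1,0,0,-1,0,0,0]
  ]
}}

```text
clock: 18.63
tool_pos: [0.5222, -0.3791, 0.2064]
eef_rot: [180.0, 0.2, 155.6]
wrist_force: [0.9, -0.7, -2.1]
finger_gap: 0.354
gripper_force: 60.3
```

Run:
```python
from h import *
F=HAN[:2]+st(.165,0)
t=F+st(.06,0); plan(*t,.25,86)
```

```text
t18.6 pos [ 0.5222 -0.3791  0.2064] yaw 155.6 F [ 0.9 -0.7 -2.1] gap 0.35
18 rows of [0.334, 0.4, -0.061] [0.002, 0.003, 0.967]
```

>>> {"name": "drive_tool", "arguments": {
  "rows": [
    [1,0.334,0.4,-0.15,0,0,0.967],
    [1,0.334,0.4,-0.15,0,0,0.967],
    [1,0.334,0.4,-0.15,0,0,0.967],
    [1,0.334,0.4,-0.15,0,0,0.967],
    [1,0.334,0.4,-0.15,0,0,0.967],
    [1,0.334,0.4,-0.15,0,0,0.967],
    [1,0.334,0.4,0,0,0,0.967],
    [1,0.334,0.4,0,0,0,0.967]
  ]
}}

```text
clock: 19.3
tool_pos: [0.5166, -0.2137, 0.2409]
eef_rot: [179.8, 0.2, 124.5]
wrist_force: [0.3, 0.4, -1.6]
finger_gap: 0.357
gripper_force: 60.4
```

>>> {"name": "drive_tool", "arguments": {
  "rows": [
    [1,0.334,0.4,0,0,0,0.967],
    [1,0.334,0.4,0,0,0,0.967],
    [1,0.334,0.4,0,0,0,0.967],
    [1,0.334,0.4,0,0,0,0.967],
    [1,0.334,0.4,0,0,0,0.967],
    [1,0.334,0.4,0,0,0,0.967],
    [1,0.334,0.4,0,0,0,0.967],
    [1,0.334,0.4,0,0,0,0.967]
  ]
}}

```text
clock: 19.97
tool_pos: [0.5967, -0.0693, 0.2405]
eef_rot: [179.8, 0.1, 93.6]
wrist_force: [0.8, -0.1, -1.4]
finger_gap: 0.354
gripper_force: 60.4
```

>>> {"name": "drive_tool", "arguments": {
  "rows": [
    [1,0.334,0.4,0,0,0,0.967],
    [1,0.334,0.4,0,0,0,0.967],
    [1,0,0,0,0,0,0],
    [1,0,0,0,0,0,0]
  ]
}}

```text
clock: 20.3
tool_pos: [0.6279, -0.042, 0.2401]
eef_rot: [179.8, 0.0, 86.1]
wrist_force: [-0.3, 0.8, -3.0]
finger_gap: 0.353
gripper_force: 60.4
```

Run:
```python
from h import *
F=HAN[:2]+st(.165,0)
t=F+st(.06,0); plan(*t,.136,86)
```

```text
t20.3 pos [ 0.6279 -0.042   0.2401] yaw 86.1 F [-0.3  0.8 -3. ] gap 0.35
3 rows of [-0.006, -0.005, 0.867] [0.018, 0.002, 0.012]
```

>>> {"name": "drive_tool", "arguments": {
  "rows": [
    [1,0,0,0.7,0,0,0],
    [1,0,0,0.9,0,0,0],
    [1,0,0,0.7,0,0,0],
    [1,0,0,0.3,0,0,0],
    [0,0,0,0,0,0,0],
    [0,0,0,0,0,0,0],
    [0,0,0,0,0,0,0],
    [-0.1,0,0,0,0,0,0]
  ]
}}

```text
clock: 20.97
tool_pos: [0.6279, -0.0433, 0.136]
eef_rot: [179.8, 0.0, 86.0]
wrist_force: [0.3, 0.4, 0.8]
finger_gap: 0.545
gripper_force: 0.0
```

>>> {"name": "drive_tool", "arguments": {
  "rows": [
    [-0.1,0,0,-0.6,0,0,0],
    [-0.1,0,0,-1,0,0,0],
    [-0.1,0,0,-1,0,0,0],
    [0,0,-0.8,0,0,0,0],
    [0,0,-1,0,0,0,0],
    [0,0,-1,0,0,0,0],
    [0,0,-1,0,0,0,0],
    [0,0,-1,0,0,0,0]
  ]
}}

```text
clock: 21.63
tool_pos: [0.434, -0.0295, 0.2388]
eef_rot: [179.8, 0.0, 86.0]
wrist_force: [0.1, -1.1, 0.3]
finger_gap: 0.495
gripper_force: 0.0
```

Run:
```python
from h import *
s=status.read_state(); R=Ro.from_euler('xyz',s['eef_rot'],degrees=True); print(R.as_matrix().round(2))
plan(.403,-.027,.22,86)
p,d,c=snap('side'); cv2.imwrite('pics/crop4.png',cv2.resize(p[100:280,130:350],(770,595),interpolation=cv2.INTER_CUBIC)[:,:,::-1])
```

```text
[[ 0.07  1.    0.  ]
 [ 1.   -0.07 -0.  ]
 [-0.    0.   -1.  ]]
t21.6 pos [ 0.434  -0.0295  0.2388] yaw 86.0 F [ 0.1 -1.1  0.3] gap 0.50
1 rows of [0.008, -0.779, 0.468] [0.043, 0.007, 0.008]
```

View pics/crop4.png

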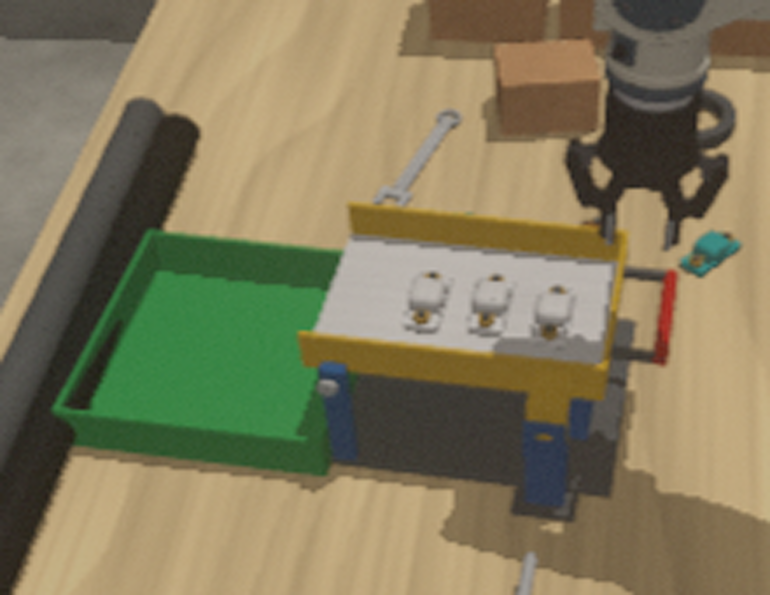

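All three clamps lie in the pan, at crop (428,295), (490,297), (553,312). The handle is at (667,318). Go to the handle.

>>> {"name": "drive_tool", "arguments": {
  "rows": [
    [0,0,-0.6,0,0,0,0],
    [0,0,0,0,0,0,0],
    [0,0,0,0,0,0,0]
  ]
}}

```text
clock: 21.93
tool_pos: [0.4117, -0.0279, 0.2392]
eef_rot: [179.8, 0.0, 86.0]
wrist_force: [1.3, 0.6, -0.6]
finger_gap: 0.5
gripper_force: 0.0
```

Run:
```python
from h import *
p,d,c=snap('top'); P=cloud(p,d,c); h,s,v=cv2.split(cv2.cvtColor(p,cv2.COLOR_RGB2HSV)); X=P[...,2]
m=((h<6)|(h>174))&(s>160)&(X>.1)&(X<.2)&(P[...,1]<.1)&(P[...,0]>.3); print(m.sum(),np.median(P[m],0))
plan(.403,-.027,.127,86)
```

```text
0 [nan nan nan]
t22.0 pos [ 0.4128 -0.0279  0.2393] yaw 86.0 F [ 1.   0.5 -0.1] gap 0.51
3 rows of [0.002, -0.085, 0.935] [0.021, 0.002, 0.002]
  return _methods._mean(a, axis=axis, dtype=dtype,
  ret = um.true_divide(
```

>>> {"name": "drive_tool", "arguments": {
  "rows": [
    [0,0,-0.25,0.6,0,0,0],
    [0,0,0,0.9,0,0,0],
    [0,0,0,0.8,0,0,0],
    [0,0,0,0.5,0,0,0],
    [0,0,0,0,0,0,0],
    [1,0,0,0,0,0,0],
    [1,0,0,0,0,0,0],
    [1,0,0,0,0,0,0]
  ]
}}

```text
clock: 22.65
tool_pos: [0.4031, -0.0273, 0.1278]
eef_rot: [179.8, 0.0, 86.0]
wrist_force: [-4.1, -0.6, -2.4]
finger_gap: 0.142
gripper_force: 58.4
```

>>> {"name": "drive_tool", "arguments": {
  "rows": [
    [1,0,0,0,0,0,0],
    [1,0,0,0,0,0,0],
    [1,0,0,0,0,0,0]
  ]
}}

```text
clock: 22.9
tool_pos: [0.4031, -0.0273, 0.1277]
eef_rot: [179.7, 0.0, 86.0]
wrist_force: [-3.5, 0.2, 7.9]
finger_gap: 0.137
gripper_force: 59.2
```

Run:
```python
from h import *
t=np.radians(45)*np.linspace(0,1,25); x=-.29*np.cos(t)+.02*np.sin(t); z=.29*np.sin(t)+.02*np.cos(t)
print(np.c_[np.diff(x)/.04,-np.diff(z)/.04].round(2).tolist()); print(x[-1]-x[0],z[-1]-z[0])
plan(.403,-.027,.127,86)
```

```text
[[0.02, -0.24], [0.03, -0.24], [0.04, -0.24], [0.04, -0.23], [0.05, -0.23], [0.06, -0.23], [0.07, -0.23], [0.07, -0.23], [0.08, -0.22], [0.09, -0.22], [0.1, -0.22], [0.1, -0.21], [0.11, -0.21], [0.12, -0.21], [0.12, -0.2], [0.13, -0.2], [0.14, -0.2], [0.14, -0.19], [0.15, -0.19], [0.15, -0.18], [0.16, -0.18], [0.17, -0.17], [0.17, -0.16], [0.18, -0.16]]
0.09908116907963216 0.19920310216782972
t22.9 pos [ 0.4031 -0.0273  0.1277] yaw 86.0 F [-3.5  0.2  7.9] gap 0.14
1 rows of [0.006, -0.004, 0.018] [0.065, 0.008, 0.008]
```

>>> {"name": "drive_tool", "arguments": {
  "rows": [
    [1,0,0.02,-0.24,0,0,0],
    [1,0,0.03,-0.24,0,0,0],
    [1,0,0.04,-0.24,0,0,0],
    [1,0,0.04,-0.23,0,0,0],
    [1,0,0.05,-0.23,0,0,0],
    [1,0,0.06,-0.23,0,0,0],
    [1,0,0.07,-0.23,0,0,0],
    [1,0,0.07,-0.23,0,0,0]
  ]
}}

```text
clock: 23.57
tool_pos: [0.4174, -0.0282, 0.202]
eef_rot: [179.8, 0.0, 86.0]
wrist_force: [2.3, -0.2, -8.0]
finger_gap: 0.14
gripper_force: 58.4
```

Run:
```python
from h import *
s=status.read_state(); t=np.radians(15); x=-.29*np.cos(t)+.02*np.sin(t); z=.29*np.sin(t)+.02*np.cos(t)
print(s['tool_pos']-[.4031,-.0273,.1277], x+.29, z-.02,s['wrist_force'],s['finger_gap'])
```

```text
[ 0.0142712  -0.00092819  0.07425878] 0.015057891278220603 0.07437603960551238 [ 2.27032784 -0.23046878 -8.02739113] 0.14026098708143178
```

>>> {"name": "drive_tool", "arguments": {
  "rows": [
    [1,0,0.08,-0.22,0,0,0],
    [1,0,0.09,-0.22,0,0,0],
    [1,0,0.1,-0.22,0,0,0],
    [1,0,0.1,-0.21,0,0,0],
    [1,0,0.11,-0.21,0,0,0],
    [1,0,0.12,-0.21,0,0,0],
    [1,0,0.12,-0.2,0,0,0],
    [1,0,0.13,-0.2,0,0,0]
  ]
}}

```text
clock: 24.23
tool_pos: [0.4491, -0.0303, 0.2692]
eef_rot: [-179.8, 0.0, 86.0]
wrist_force: [-12.0, -0.5, 1.7]
finger_gap: 0.143
gripper_force: 58.7
```

>>> {"name": "drive_tool", "arguments": {
  "rows": [
    [1,0,0.14,-0.2,0,0,0],
    [1,0,0.14,-0.19,0,0,0],
    [1,0,0.15,-0.19,0,0,0],
    [1,0,0.15,-0.18,0,0,0],
    [1,0,0.16,-0.18,0,0,0],
    [1,0,0.17,-0.17,0,0,0],
    [1,0,0.17,-0.16,0,0,0],
    [1,0,0.18,-0.16,0,0,0]
  ]
}}

```text
clock: 24.9
tool_pos: [0.498, -0.0337, 0.3282]
eef_rot: [-179.7, 0.0, 86.0]
wrist_force: [-20.8, 0.9, 17.8]
finger_gap: 0.141
gripper_force: 58.8
```

>>> {"name": "drive_tool", "arguments": {
  "rows": [
    [1,0,0,0,0,0,0],
    [1,0,0,0,0,0,0],
    [1,0,0,0,0,0,0],
    [1,0,0,0,0,0,0],
    [1,0,0,0,0,0,0],
    [1,0,0,0,0,0,0],
    [1,0,0,0,0,0,0],
    [1,0,0,0,0,0,0]
  ]
}}

```text
clock: 25.57
tool_pos: [0.4984, -0.0337, 0.3286]
eef_rot: [-179.8, 0.0, 86.0]
wrist_force: [-20.7, 1.6, 17.6]
finger_gap: 0.132
gripper_force: 59.0
```

>>> {"name": "drive_tool", "arguments": {
  "rows": [
    [1,0,0,0,0,0,0],
    [1,0,0,0,0,0,0],
    [1,0,0,0,0,0,0],
    [1,0,0,0,0,0,0],
    [1,0,0,0,0,0,0],
    [1,0,0,0,0,0,0],
    [1,0,0,0,0,0,0],
    [1,0,0,0,0,0,0]
  ]
}}

```text
clock: 26.23
tool_pos: [0.4984, -0.0337, 0.3286]
eef_rot: [-179.8, 0.0, 86.0]
wrist_force: [-19.6, 1.0, 18.0]
finger_gap: 0.141
gripper_force: 59.0
```

>>> {"name": "drive_tool", "arguments": {
  "rows": [
    [1,0,0,0,0,0,0],
    [1,0,0,0,0,0,0],
    [1,0,0,0,0,0,0],
    [1,0,0,0,0,0,0],
    [1,0,0,0,0,0,0],
    [1,0,0,0,0,0,0],
    [1,0,0,0,0,0,0],
    [1,0,0,0,0,0,0]
  ]
}}

```text
clock: 26.9
tool_pos: [0.4984, -0.0337, 0.3286]
eef_rot: [-179.8, 0.0, 86.0]
wrist_force: [-20.1, 0.9, 17.6]
finger_gap: 0.138
gripper_force: 59.0
```

Run:
```python
from h import *
plan(.403,-.027,.127,86)
p,d,c=snap('side'); cv2.imwrite('pics/crop5.png',cv2.resize(p[100:280,130:350],(660,540),interpolation=cv2.INTER_CUBIC)[:,:,::-1])
```

```text
t26.9 pos [ 0.4984 -0.0337  0.3286] yaw 86.0 F [-20.1   0.9  17.6] gap 0.14
6 rows of [0.001, -0.397, 0.841] [-0.008, 0.001, 0.001]
```

View pics/crop5.png

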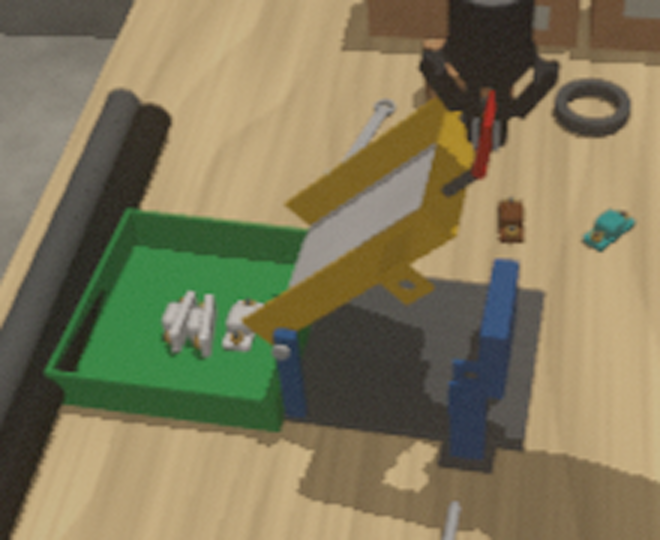

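All three clamps are in the tote, at crop (178,320), (203,322), (240,325), and the pan is at about 45°. Lower by the reversed arc.

>>> {"name": "drive_tool", "arguments": {
  "rows": [
    [1,0,-0.18,0.16,0,0,0],
    [1,0,-0.17,0.16,0,0,0],
    [1,0,-0.17,0.17,0,0,0],
    [1,0,-0.16,0.18,0,0,0],
    [1,0,-0.15,0.18,0,0,0],
    [1,0,-0.15,0.19,0,0,0],
    [1,0,-0.14,0.19,0,0,0],
    [1,0,-0.14,0.2,0,0,0]
  ]
}}

```text
clock: 27.62
tool_pos: [0.4495, -0.0304, 0.27]
eef_rot: [180.0, 0.0, 86.0]
wrist_force: [-11.1, -0.5, 6.6]
finger_gap: 0.14
gripper_force: 59.8
```

>>> {"name": "drive_tool", "arguments": {
  "rows": [
    [1,0,-0.13,0.2,0,0,0],
    [1,0,-0.12,0.2,0,0,0],
    [1,0,-0.12,0.21,0,0,0],
    [1,0,-0.11,0.21,0,0,0],
    [1,0,-0.1,0.21,0,0,0],
    [1,0,-0.1,0.22,0,0,0],
    [1,0,-0.09,0.22,0,0,0],
    [1,0,-0.08,0.22,0,0,0]
  ]
}}

```text
clock: 28.28
tool_pos: [0.4174, -0.0282, 0.202]
eef_rot: [179.8, 0.0, 86.0]
wrist_force: [-6.6, -0.4, 1.1]
finger_gap: 0.14
gripper_force: 61.6
```

>>> {"name": "drive_tool", "arguments": {
  "rows": [
    [1,0,-0.07,0.23,0,0,0],
    [1,0,-0.07,0.23,0,0,0],
    [1,0,-0.06,0.23,0,0,0],
    [1,0,-0.05,0.23,0,0,0],
    [1,0,-0.04,0.23,0,0,0],
    [1,0,-0.04,0.24,0,0,0],
    [1,0,-0.03,0.24,0,0,0],
    [1,0,-0.02,0.2,0,0,0]
  ]
}}

```text
clock: 28.95
tool_pos: [0.4032, -0.0273, 0.1283]
eef_rot: [179.8, 0.0, 86.0]
wrist_force: [-3.1, -0.6, -1.0]
finger_gap: 0.144
gripper_force: 64.0
```

>>> {"name": "drive_tool", "arguments": {
  "rows": [
    [1,0,0,0.04,0,0,0],
    [1,0,0,0.02,0,0,0],
    [1,0,0,0,0,0,0],
    [1,0,0,0,0,0,0]
  ]
}}

```text
clock: 29.28
tool_pos: [0.4033, -0.0272, 0.1278]
eef_rot: [179.8, 0.0, 86.0]
wrist_force: [-12.1, -0.0, 28.8]
finger_gap: 0.14
gripper_force: 67.3
```

>>> {"name": "drive_tool", "arguments": {
  "rows": [
    [0.5,0,0,0,0,0,0],
    [0,0,0,0,0,0,0],
    [0,0,0,0,0,0,0],
    [0,0,0,0,0,0,0],
    [0,0,0,-0.6,0,0,0],
    [0,0,0,-1,0,0,0],
    [0,0,0,-1,0,0,0],
    [0,0,0,0,0,0,0]
  ]
}}

```text
clock: 29.95
tool_pos: [0.4065, -0.0275, 0.2361]
eef_rot: [179.2, 0.0, 86.0]
wrist_force: [1.8, 0.5, 0.9]
finger_gap: 0.499
gripper_force: 0.0
```

Run:
```python
from h import *
for n in('side','top'):
  p,d,c=snap(n); P=cloud(p,d,c); X=P[...,2]; h,s,v=cv2.split(cv2.cvtColor(p,cv2.COLOR_RGB2HSV)); x,y=P[...,0],P[...,1]
  o=(h<14)&(s>170)&(X>.003)&(np.hypot(x-.51,y-.27)<.06); Q=P[o]
  T=Q[Q[:,2]>.054]; print(n,'pin',np.percentile(Q,[1,50,99],axis=0).round(3).tolist(),'top',T.mean(0).round(4),len(T))
  print('  rect', cv2.minAreaRect(T[:,:2].astype(np.float32)))
  sh=(s<70)&(v>60)&(X>.03)&(X<.055)&(abs(x-.51)<.03)&(y>.17)&(y<.25); S=P[sh]
  if len(S)>5: print('  shank',np.percentile(S,[1,50,99],axis=0).round(3).tolist(),'dx/dy',np.polyfit(S[:,1],S[:,0],1),'dz/dy',np.polyfit(S[:,1],S[:,2],1))
  b=(h>100)&(h<125)&(s>120)&(X>.05)&(abs(x-.505)<.06)&(y>.05)&(y<.15); B=P[b]; print('  bracket',len(B),np.percentile(B,[1,50,99],axis=0).round(4).tolist())
  B2=B[(B[:,2]>.142)]
  if len(B2)>3: print('   top',B2.mean(0).round(4),np.percentile(B2,[2,98],axis=0).round(4).tolist())
  m=((h<6)|(h>174))&(s>160)&(X>.1)&(X<.2)&(y<.1)&(x>.3); print('  handle',m.sum(),np.median(P[m],0))
plan(.512,.268,.2,86)
p,d,c=snap('side'); 
cv2.imwrite('pics/crop6.png',cv2.resize(p[190:300,230:340],(605,605),interpolation=cv2.INTER_CUBIC)[:600,:,::-1])
```

```text
side pin [[0.496, 0.25, 0.004], [0.513, 0.274, 0.042], [0.528, 0.286, 0.063]] top [0.512  0.2648 0.0597] 71
  rect ((0.5110682845115662, 0.2621871531009674), (0.02722073905169964, 0.03262501582503319), 85.52735137939453)
  shank [[0.502, 0.186, 0.041], [0.508, 0.213, 0.046], [0.514, 0.237, 0.051]] dx/dy [0.06033734 0.49522734] dz/dy [0.05315382 0.0343553 ]Traceback (most recent call last):
  File "<stdin>", line 9, in <module>
    return _quantile_unchecked(
        a, q, axis, out, overwrite_input, method, keepdims, weights)
    return _ureduce(a,
                    func=_quantile_ureduce_func,
    ...<5 lines>...
                    overwrite_input=overwrite_input,
                    method=method)
    r = func(a, **kwargs)
    result = _quantile(arr,
                       quantiles=q,
    ...<2 lines>...
                       out=out,
                       weights=wgt)
    slices_having_nans = np.isnan(arr[-1, ...])
                                  ~~~^^^^^^^^^
IndexError: index -1 is out of bounds for axis 0 with size 0
```

Run:
```python
from h import *
plan(.5115,.266,.2,86)
p,d,c=snap('side'); 
cv2.imwrite('pics/crop6.png',cv2.resize(p[190:300,230:340],(605,605),interpolation=cv2.INTER_CUBIC)[:600,:,::-1])
```

```text
t30.0 pos [ 0.4052 -0.0274  0.2335] yaw 86.0 F [ 0.2 -0.4 -0.1] gap 0.50
8 rows of [0.938, 0.267, 0.106] [0.02, 0.001, 0.001]
```

View pics/crop6.png

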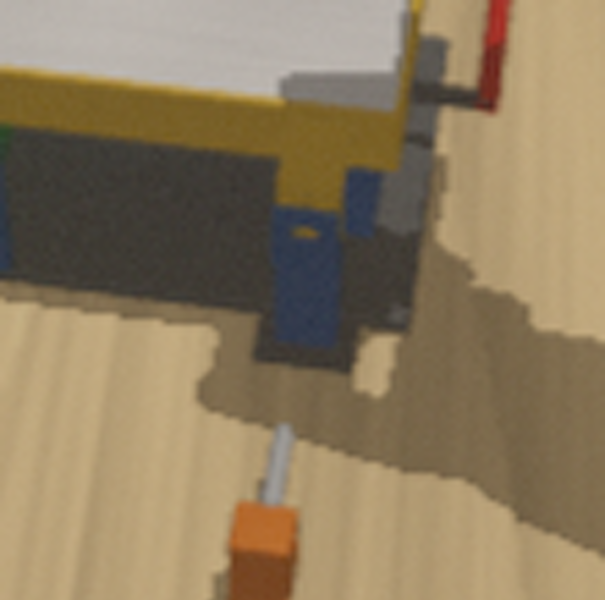

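Side crop: pan level, hole at crop (307,232), pin upright with its tip at (284,428). Move above the pin.

>>> {"name": "drive_tool", "arguments": {
  "rows": [
    [-1,0.938,0.267,0,0.1,0,0],
    [-1,0.938,0.267,0,0.06,0,0],
    [-1,0.938,0.267,0,0,0,0],
    [-1,0.938,0.267,0,0,0,0],
    [-1,0.938,0.267,0,0,0,0],
    [-1,0.938,0.267,0.2,0,0,0],
    [-1,0.938,0.267,0.3,0,0,0],
    [-1,0.938,0.267,0.3,0,0,0]
  ]
}}

```text
clock: 30.72
tool_pos: [0.5075, 0.2682, 0.1948]
eef_rot: [-179.4, 0.1, 86.0]
wrist_force: [1.2, -0.2, 0.3]
finger_gap: 1.003
gripper_force: 0.0
```

>>> {"name": "drive_tool", "arguments": {
  "rows": [
    [-1,0,0,0,0,0,0],
    [-1,0,0,0,0,0,0],
    [-1,0,0,0,0,0,0]
  ]
}}

```text
clock: 30.97
tool_pos: [0.5067, 0.2659, 0.1952]
eef_rot: [-179.3, 0.1, 86.1]
wrist_force: [-0.3, -0.5, 0.7]
finger_gap: 0.995
gripper_force: 0.0
```

Run:
```python
from h import *
plan(.5115,.266,.031,86)
c=vision.get_calibration('side'); print('hole ray z=.13', ray(285.8,232.2,c,.13))
z=np.load('pics/top1.npz'); 
for n in('side0',):
  z=np.load(f'pics/{n}.npz'); p=z['p']; P=cloud(p,z['d'],c)
  print([ (u,P[225+20,u].round(3).tolist()) for u in (277,280,285,290,295,300)])
p,d,c=snap('side'); P=cloud(p,d,c)
for v in (236,240,244,248): print(v,[P[v,u].round(3).tolist() for u in (281,284,288,291)],p[v,276:298:3].tolist())
```

```text
t31.0 pos [0.5067 0.2659 0.1952] yaw 86.1 F [-0.3 -0.5  0.7] gap 0.99
5 rows of [0.004, 0.03, 0.821] [-0.034, 0.007, 0.003]
hole ray z=.13 [0.5005527  0.11823967 0.13      ]
[(277, [0.531, 0.079, 0.009]), (280, [0.515, 0.157, 0.116]), (285, [0.5, 0.157, 0.118]), (290, [0.486, 0.134, 0.089]), (295, [0.471, 0.075, 0.011]), (300, [0.455, 0.077, 0.016])]
236 [[0.501, 0.303, 0.348], [0.494, 0.299, 0.344], [0.485, 0.297, 0.342], [0.479, 0.289, 0.333]] [[46, 38, 35], [46, 44, 37], [44, 40, 33], [50, 46, 40], [46, 42, 34], [46, 42, 33], [49, 42, 35], [66, 61, 56]]
240 [[0.501, 0.302, 0.331], [0.494, 0.301, 0.331], [0.486, 0.277, 0.301], [0.479, 0.277, 0.302]] [[48, 43, 36], [51, 46, 40], [51, 47, 41], [47, 42, 34], [49, 41, 36], [48, 42, 35], [50, 42, 35], [59, 52, 44]]
244 [[0.503, 0.272, 0.276], [0.495, 0.285, 0.294], [0.485, 0.287, 0.298], [0.478, 0.278, 0.287]] [[47, 39, 34], [47, 44, 37], [51, 44, 37], [50, 44, 36], [49, 42, 37], [53, 49, 44], [51, 43, 33], [46, 42, 33]]
248 [[0.515, 0.103, 0.027], [0.506, 0.106, 0.032], [0.493, 0.105, 0.033], [0.478, 0.286, 0.282]] [[106, 91, 69], [61, 59, 60], [49, 59, 74], [52, 59, 75], [51, 46, 47], [50, 44, 39], [50, 44, 34], [51, 43, 37]]
```

>>> {"name": "drive_tool", "arguments": {
  "rows": [
    [-1,0,0.12,0.9,-0.17,0.03,0],
    [-1,0,0,1,0,0,0],
    [-1,0,0,1,0,0,0],
    [-1,0,0,0.8,0,0,0],
    [-1,0,0,0.4,0,0,0],
    [-1,0,0,0,0,0,0],
    [-1,0,0,0,0,0,0]
  ]
}}

```text
clock: 31.6
tool_pos: [0.5124, 0.265, 0.033]
eef_rot: [179.9, -0.0, 85.9]
wrist_force: [-0.5, -0.1, 0.9]
finger_gap: 1.003
gripper_force: 0.0
```

Run:
```python
from h import *
plan(.5115,.266,.031,86)
```

```text
t31.6 pos [0.5124 0.265  0.033 ] yaw 85.9 F [-0.5 -0.1  0.9] gap 1.00
1 rows of [0.024, -0.025, 0.049] [0.026, -0.012, -0.014]
```

Grip, then lift 90 mm (shank from 40 to 130 mm).

>>> {"name": "drive_tool", "arguments": {
  "rows": [
    [0.4,0,0,0,0,0,0],
    [0.6,0,0,0,0,0,0],
    [1,0,0,0,0,0,0],
    [1,0,0,0,0,0,0],
    [1,0,0,0,0,0,0],
    [1,0,0,0,0,0,0],
    [1,0,0,0,0,0,0],
    [1,0,0,0,0,0,0]
  ]
}}

```text
clock: 32.27
tool_pos: [0.5136, 0.2667, 0.0345]
eef_rot: [179.7, -0.2, 86.0]
wrist_force: [-0.6, -0.1, 7.5]
finger_gap: 0.388
gripper_force: 60.7
```

>>> {"name": "drive_tool", "arguments": {
  "rows": [
    [1,0,0,-0.3,0,0,0],
    [1,0,0,-0.6,0,0,0],
    [1,0,0,-0.6,0,0,0],
    [1,0,0,-0.5,0,0,0],
    [1,0,0,-0.25,0,0,0],
    [1,0,0,0,0,0,0],
    [1,0,0,0,0,0,0]
  ]
}}

```text
clock: 32.85
tool_pos: [0.5125, 0.2662, 0.1234]
eef_rot: [179.8, -0.1, 86.0]
wrist_force: [-1.0, -0.2, -3.0]
finger_gap: 0.383
gripper_force: 60.1
```

Run:
```python
from h import *
s=status.read_state(); ax=np.array([.0698,.9976]); o=np.array([.5059,.1498]); q=o+ax*((s['tool_pos'][1]-o[1])/ax[1])
plan(q[0],q[1],.1235,86); print(q)
p,d,c=snap('top'); P=cloud(p,d,c); x,y,z=P[...,0],P[...,1],P[...,2]; h,s,v=cv2.split(cv2.cvtColor(p,cv2.COLOR_RGB2HSV))
m=(abs(x-.505)<.03)&(y>.15)&(y<.24)&(z>.1)&(z<.16); Q=P[m]; print(len(Q)); 
for lo in np.arange(.16,.24,.015):
  S=Q[(Q[:,1]>=lo)&(Q[:,1]<lo+.015)]
  if len(S): print(lo.round(3),len(S),S.mean(0).round(4),S[:,2].max().round(4))
p2,d2,c2=snap('side')
u,v=proj([.507,.18,.13],c)[0].astype(int); A=cv2.resize(p[v-40:v+40,u-40:u+40],(400,400),interpolation=cv2.INTER_CUBIC)
u,v=proj([.507,.18,.13],c2)[0].astype(int); B=cv2.resize(p2[v-40:v+40,u-40:u+40],(400,400),interpolation=cv2.INTER_CUBIC)
cv2.imwrite('pics/crop7.png',np.hstack([B,A])[:,:,::-1])
```

```text
t32.9 pos [0.5125 0.2662 0.1234] yaw 86.0 F [-1.  -0.2 -3. ] gap 0.38
1 rows of [0.003, 0.039, -0.002] [0.056, -0.031, 0.007]
[0.51404385 0.26619404]
49
0.175 1 [0.5054 0.1883 0.1402] 0.1402
0.19 21 [0.5081 0.1971 0.1339] 0.1413
0.205 21 [0.5088 0.212  0.1343] 0.1409
0.22 6 [0.5129 0.2214 0.132 ] 0.1354
```

View pics/crop7.png

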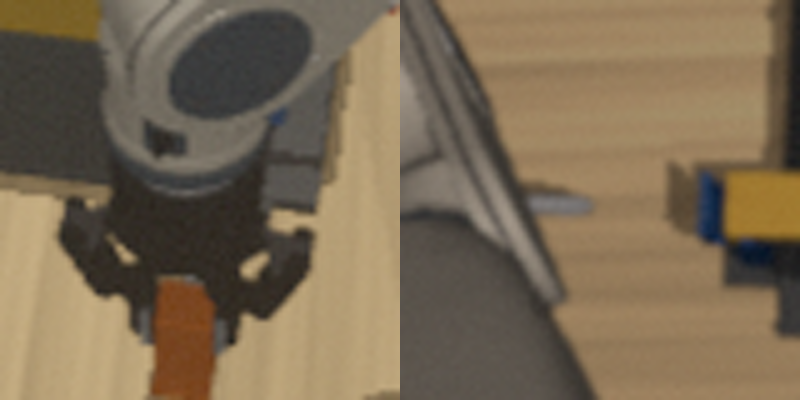

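Side and top crops: shank level, tip at (590,205), in line with the bracket centre at (710,205). Start inserting.

>>> {"name": "drive_tool", "arguments": {
  "rows": [
    [1,0,0.035,-0.03,0.05,-0.03,0],
    [1,-0.4,0,0,0,0,0],
    [1,-0.5,0,0,0,0,0],
    [1,-0.4,0,0,0,0,0],
    [1,-0.2,0,0,0,0,0],
    [1,-0.2,0,0,0,0,0],
    [1,-0.1,0,0,0,0,0],
    [1,0,0,0,0,0,0]
  ]
}}

```text
clock: 33.62
tool_pos: [0.5089, 0.1935, 0.1241]
eef_rot: [-180.0, 0.0, 86.0]
wrist_force: [-0.1, -0.3, -1.8]
finger_gap: 0.386
gripper_force: 60.0
```

>>> {"name": "drive_tool", "arguments": {
  "rows": [
    [1,-0.12,0,0,0,0,0],
    [1,-0.12,0,0,0,0,0],
    [1,-0.12,0,0,0,0,0],
    [1,0,0,0,0,0,0]
  ]
}}

```text
clock: 33.95
tool_pos: [0.5077, 0.1793, 0.1242]
eef_rot: [-180.0, 0.0, 86.0]
wrist_force: [0.4, 0.1, -1.3]
finger_gap: 0.386
gripper_force: 60.0
```

>>> {"name": "drive_tool", "arguments": {
  "rows": [
    [1,-0.12,0,0,0,0,0],
    [1,-0.12,0,0,0,0,0],
    [1,-0.12,0,0,0,0,0],
    [1,0,0,0,0,0,0]
  ]
}}

```text
clock: 34.28
tool_pos: [0.5067, 0.1646, 0.1242]
eef_rot: [-180.0, 0.0, 86.0]
wrist_force: [0.2, -0.4, -1.7]
finger_gap: 0.386
gripper_force: 60.0
```

No resistance. Push on to the collar.

>>> {"name": "drive_tool", "arguments": {
  "rows": [
    [1,-0.12,0,0,0,0,0],
    [1,-0.12,0,0,0,0,0],
    [1,-0.06,0,0,0,0,0],
    [1,0,0,0,0,0,0]
  ]
}}

```text
clock: 34.62
tool_pos: [0.506, 0.1529, 0.1243]
eef_rot: [-180.0, 0.0, 86.0]
wrist_force: [-0.3, -0.8, -1.1]
finger_gap: 0.386
gripper_force: 60.0
```

>>> {"name": "drive_tool", "arguments": {
  "rows": [
    [1,-0.06,0,0,0,0,0],
    [1,-0.06,0,0,0,0,0],
    [1,0,0,0,0,0,0]
  ]
}}

```text
clock: 34.87
tool_pos: [0.5057, 0.1484, 0.1243]
eef_rot: [-180.0, 0.0, 86.0]
wrist_force: [-0.5, -0.6, -1.2]
finger_gap: 0.384
gripper_force: 60.0
```

>>> {"name": "drive_tool", "arguments": {
  "rows": [
    [1,-0.06,0,0,0,0,0],
    [1,-0.06,0,0,0,0,0],
    [1,0,0,0,0,0,0]
  ]
}}

```text
clock: 35.12
tool_pos: [0.5058, 0.1477, 0.1246]
eef_rot: [180.0, -0.4, 85.9]
wrist_force: [-1.9, 23.3, -4.2]
finger_gap: 0.388
gripper_force: 60.0
```

Collar contact at y = 0.148 with 23 N, so it is home. Release and lift off.

>>> {"name": "drive_tool", "arguments": {
  "rows": [
    [1,0.05,0,0,0,0,0],
    [0.4,0,0,0,0,0,0],
    [-0.2,0,0,0,0,0,0],
    [-0.6,0,0,0,0,0,0],
    [-0.6,0,0,0,0,0,0],
    [-0.6,0,0,-0.7,0,0,0],
    [-0.6,0,0,-1,0,0,0],
    [-0.6,0,0,-1,0,0,0]
  ]
}}

```text
clock: 35.78
tool_pos: [0.5046, 0.1454, 0.2327]
eef_rot: [-179.8, 0.1, 86.0]
wrist_force: [1.3, 0.4, 0.4]
finger_gap: 0.798
gripper_force: 0.0
```

>>> {"name": "drive_tool", "arguments": {
  "rows": [
    [-0.6,0,-1,-0.5,0,0,0],
    [-0.6,0,-1,0,0,0,0],
    [-0.6,0,-1,0,0,0,0],
    [-0.6,0,-0.8,0,0,0,0],
    [-0.6,0,0,0,0,0,0],
    [-0.6,0,0,0,0,0,0],
    [-0.6,0,0,0,0,0,0]
  ]
}}

```text
clock: 36.37
tool_pos: [0.3575, 0.1565, 0.2516]
eef_rot: [179.9, -0.0, 86.0]
wrist_force: [0.7, 0.1, -0.4]
finger_gap: 0.801
gripper_force: 0.0
```

Run:
```python
from h import *
s=status.read_state(); print(s['clock'],s['tool_pos'],s['wrist_force'])
p,d,c=snap('side'); P=cloud(p,d,c); h,s,v=cv2.split(cv2.cvtColor(p,cv2.COLOR_RGB2HSV))
o=(h<14)&(s>170)&(P[...,2]>.06)&(np.hypot(P[...,0]-.505,P[...,1]-.15)<.05); print(np.percentile(P[o],[1,50,99],axis=0).round(3).tolist())
cv2.imwrite('pics/crop8.png',cv2.resize(p[110:290,130:350],(720,589),interpolation=cv2.INTER_CUBIC)[:,:,::-1])
```

```text
36.3667 [0.35754443 0.15650815 0.2515921 ] [ 0.66912292  0.11259676 -0.43708711]
[[0.489, 0.135, 0.085], [0.507, 0.156, 0.122], [0.521, 0.164, 0.148]]
```

View pics/crop8.png

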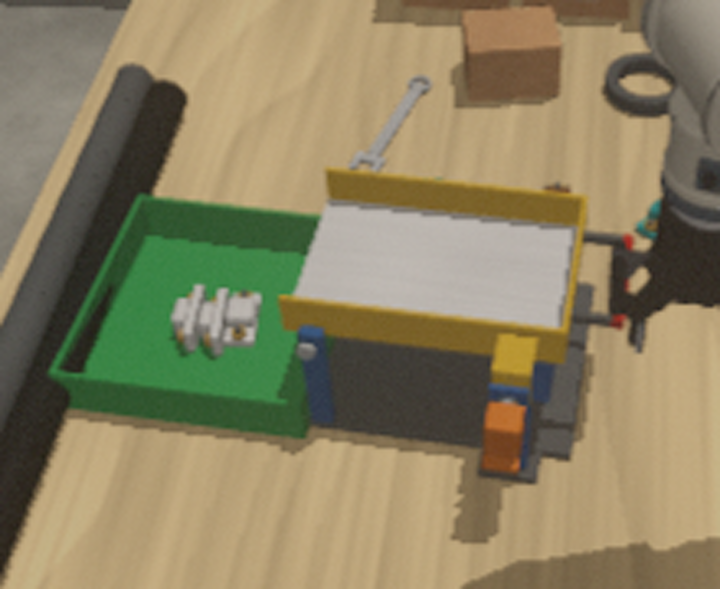

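The pin is home in its starting pose at crop (505,435). The pan is level, and all three clamps are in the tote at (185,320), (212,322), (242,318).

```bash
python3 -c "
from rig import bot
print(bot.job_done())"
```

```text
the job is handed in; nothing more can be done
None
```

The job is handed in: all three rail clamps are in the green tote, the pan is level, the pin is pushed home to its collar and released, and nothing else was knocked; the hand-in gave no verdict back.

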